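# Read the sample jars' labels and lock the scanner

## Task

First turn the lock collar on the label reader's scanner carriage fully open (clockwise) and slide the carriage back to the stop at the robot's right (-y); then stand every sample jar from the mat upright on its own round pad, let go, with its bar-code label squarely facing the scanner's track. With all of them standing so, slide the carriage past them right up to the stop at the robot's left (+y), turn the collar fully home again (anticlockwise) to lock it there, and only then put all the jars upright into the red tray, leaving everything else on the bench undisturbed.

Things in the scene. Friction and masses are not known exactly. Their poses are not given: they have to be found in the camera images.
- reader: label reader fixed to the bench. Origin on the bench below the middle pad; +x from the pads to the track, +y along the track, z up. White plate 8 mm high, x -75 to 72 mm, with a low fence 20 mm high at x 54 to 60 mm; then an aluminium track, x 72 to 134 mm, 24 mm high (end stops 34 mm). All reach from y -185 to 185 mm. The scanner carriage on the track looks at the pads (-x)
- pad0 (a point): centre of the first (lowest y) of three round grey pads, 90 mm across, painted flat on the standing plate, at its top surface (8 mm above the bench); pads are 105 mm apart along the reader's y
- pad1 (a point): centre of the middle of three round grey pads, 90 mm across, painted flat on the standing plate, at its top surface (8 mm above the bench); pads are 105 mm apart along the reader's y
- pad2 (a point): centre of the last (highest y) of three round grey pads, 90 mm across, painted flat on the standing plate, at its top surface (8 mm above the bench); pads are 105 mm apart along the reader's y
- carriage (a joint): position of the scanner carriage along the track, in m: 0 at the stop at the -y end, 0.22 at the stop at the +y end; it slides with about 3 N and stays where left
- grip_top (a point): top centre of the carriage's grip fin, a black block 20 mm (x) by 22 mm (y), its top 125 mm above the bench, 40 mm above the carriage's top face. The carriage is a white box 56 mm (x) by 120 mm (y), top face 85 mm above the bench, at reader x 103 mm; the fin's centre is 42 mm towards -y of the carriage's centre
- collar (a joint): angle of the lock collar in rad: 0 open (lug pointing about across the track, away from the robot), growing anticlockwise seen from above to 1.4 at the locked stop, where the lug points along the track (+y) over the small dark index block at the +y end of the carriage's top
- collar_top (a point): top centre of the lock collar, on its vertical axis: a knurled aluminium ring 50 mm across and 36 mm high on top of the carriage, 22 mm towards +y of the carriage's centre (64 mm from the grip fin); its top is 123 mm above the bench, its underside 87 mm
- lug_tip (a point): outer end of the collar's lug, a bar 12 mm wide and 18 mm high (93 to 111 mm above the bench) reaching to 51 mm from the collar's axis
- mat: flat grey intake mat, 210 x 220 x 1 mm, where the jars wait; to the left or to the right of the reader. Origin at its centre on the bench; x and y along its sides
- tray: fixed red open tray, 240 mm (x) by 200 mm (y), walls 5 mm thick and 28 mm high, floor 5 mm thick; on the other side of the reader from the mat. Origin under its centre, axes along its sides
- jar1: amber sample jar with white lid, a plain cylinder 62 mm across and 72 mm tall, about 0.25 kg, heavy foot; may be absent. Origin under its centre, z up its axis, x towards the middle of its white bar-code label. A black ridge on the lid (4 mm high) runs from the lid's centre to the rim above the label
- jar1_label (a point): middle of jar1's label, on its side, 31 mm from the axis and 27 mm above its foot
- jar2: amber sample jar with white lid, a plain cylinder 62 mm across and 72 mm tall, about 0.25 kg, heavy foot; may be absent. Origin under its centre, z up its axis, x towards the middle of its white bar-code label. A black ridge on the lid (4 mm high) runs from the lid's centre to the rim above the label
- jar2_label (a point): middle of jar2's label, on its side, 31 mm from the axis and 27 mm above its foot
- jar3: amber sample jar with white lid, a plain cylinder 62 mm across and 72 mm tall, about 0.25 kg, heavy foot; may be absent. Origin under its centre, z up its axis, x towards the middle of its white bar-code label. A black ridge on the lid (4 mm high) runs from the lid's centre to the rim above the label
- jar3_label (a point): middle of jar3's label, on its side, 31 mm from the axis and 27 mm above its foot
- spare_lid: spare white jar lid lying on the intake mat, 62 mm across, 19 mm high; origin under its centre; not part of the job
- dish: flat glass culture dish, 70 mm across, 15 mm high, on the bench between the robot and the reader; origin under its centre; not part of the job
- bottle: reagent bottle, 68 mm across, 150 mm tall, behind the work area; origin under its centre; not part of the job
- beaker: empty glass beaker, 76 mm across, 95 mm tall, behind the work area; origin under its centre; not part of the job
- cryobox: low red box full of small vials, 130 x 130 x 57 mm, beyond the reader; origin under its centre; not part of the job
- tipbox: clear pipette tip box, 85 x 120 x 59 mm, beyond the reader; origin under its centre; not part of the job

How it is judged:
On the way, in this order (a step that is already met when the one before it is completed fails the run):
1. the lock collar is turned open (value of joint collar below 0.12 rad), for 0.2 s.
2. the carriage is slid to its -y stop, collar still open (value of joint carriage below 0.012 m and value of joint collar below 0.12 rad), for 0.2 s.
3. every jar stands released on a pad, upright, label facing the track ((horizontal distance between jar1 and pad0 below 0.016 m or horizontal distance between jar1 and pad1 below 0.016 m or horizontal distance between jar1 and pad2 below 0.016 m) and angle between the x axis of each of jar1, jar2, jar3 and the x axis of reader, either way round below 0.3 rad and x of each of jar1_label, jar2_label, jar3_label in the frame of reader above 0 m and angle between each of jar1, jar2, jar3's own z axis and vertical below 0.12 rad and z of each of jar1, jar2, jar3 in the frame of reader below 0.016 m and contact force between the fingers and jar1 below 0.3 N and (horizontal distance between jar2 and pad0 below 0.016 m or horizontal distance between jar2 and pad1 below 0.016 m or horizontal distance between jar2 and pad2 below 0.016 m) and contact force between the fingers and jar2 below 0.3 N and (horizontal distance between jar3 and pad0 below 0.016 m or horizontal distance between jar3 and pad1 below 0.016 m or horizontal distance between jar3 and pad2 below 0.016 m) and contact force between the fingers and jar3 below 0.3 N), for 0.3 s.
4. the carriage is slid to its +y stop, with every jar still facing it from its pad (all of step 3 and value of joint carriage above 0.208 m), for 0.2 s.
5. the lock collar is turned home with the carriage at its +y stop and the jars still on the reader (value of joint carriage above 0.208 m and value of joint collar above 1.28 rad and y of jar1 in the frame of reader between -0.2 and 0.2 m and y of jar2 in the frame of reader between -0.2 and 0.2 m and y of jar3 in the frame of reader between -0.2 and 0.2 m), for 0.2 s.
At the end, for the whole second after the job is handed in: every jar stands upright (within 7 degrees) on the floor of the red tray, at rest, the carriage is within 12 mm of its +y stop and the lock collar within 0.12 rad of its locked stop. On the way: each jar wholly on a pad (centre within 16 mm), label within 17 degrees of the track's direction (x of jar1 in the frame of tray between -0.095 and 0.095 m and y of jar1 in the frame of tray between -0.075 and 0.075 m and z of each of jar1, jar2, jar3 in the frame of tray below 0.015 m and angle between each of jar1, jar2, jar3's own z axis and vertical below 0.12 rad and linear speed of each of jar1, jar2, jar3 below 0.03 m/s and x of jar2 in the frame of tray between -0.095 and 0.095 m and y of jar2 in the frame of tray between -0.075 and 0.075 m and x of jar3 in the frame of tray between -0.095 and 0.095 m and y of jar3 in the frame of tray between -0.075 and 0.075 m and value of joint carriage above 0.208 m and value of joint collar above 1.28 rad); the robot touches nothing.
It fails at once if a bystander (spare lid, dish, bottle, beaker, vial box, tip box) is shifted more than 5 cm (distance of any of spare_lid, dish, bottle, beaker, cryobox, tipbox from where it was at the start of the episode above 0.05 m).
Of jar1, jar2, jar3 only 2 to 3 are there at a start; the rules pass over those that are not, and their reading is None.
At some moment in a run one of jar1, jar2, jar3 may be knocked a few centimetres aside while the robot is not near it.
It also fails if it takes over 210 s, if anything falls off the work surface, if the arm or the gripper's body presses on something with over 40 N, if the wrist force passes 120 N, or if a joint passes its speed limit or range.

## Robot

A 6-joint arm with a two-finger parallel gripper is mounted at the origin on the work surface. World frame = base frame: x ahead of the robot, y to its left, z up, the work surface at z = 0. Lengths are in m, angles in rad, forces in N, time in s.
With the tool pointing down it reaches from about 0.25 to 0.725 m from the base axis. Payload 4 kg.
Tool frame: the origin (TCP) lies on the centre line of the jaws, within the pads' length; the fingertips stand 22 mm ahead of it and the grasp point (between the pads) lies 3 mm ahead of it (bot.tip_reach is the distance from the TCP to the fingertips, in m); z points along the fingers, y is the line along which they close (so a half turn about z gives the same grasp; the last joint's range is limited). The gripper opens to 85 mm and grips with 20 to 120 N. Pads are 22 mm wide; open, the fingers measure 114 mm over their backs; the gripper's body (76 mm by 85 mm) begins 54 mm behind the grasp point. The pads swing forward as they close: fully open they stand 13 mm farther back than shut.
Start: joints at [-1.271, 0.241, 0.005, 1.335, 0, 1.571], TCP at [0.148, -0.478, 0.253] pointing down, gripper open.
Joint ranges: [-2.72, 2.72], [-1.05, 1.87], [-1.09, 1.28], [-1.99, 2.15], [-1.42, 1.44], [-3.14, 3.14]. Speed limits (rad/s): [2.79, 2.79, 3.14, 3.14, 3.14, 3.14].

## Interface

Orientations are given as a unit quaternion [x, y, z, w].
In Python, from workcell import bot gives the robot as it stands. The module is installed in compiled form; this text tells all that it offers.
- The arm moves only by the tool apply_moves, never from a script. Its argument "commands" is a list of rows, each a list of 4 numbers: the shift along the tool's x, y, z scaled (see below), then the turn about the tool's z scaled (see below). In form: [[tx, ty, tz, roll], ...]. A call has exactly 5 rows; each row shifts and turns the commanded pose from where the row before left it, along the tool's axes as they then stand; what a row does not reach is not made up. The controller multiplies each number of a shift by 20 mm and each number of a turn by 60 degrees. A row lasts 1/12 s, in which the tool goes at most 41.7 mm and 7.16 degrees, less where a joint would pass 70% of its speed; a pose out of reach is approached as far as the arm can. A call with a number of a shift or a turn outside -1 to 1 is refused whole. A call with a gripper value outside its range is refused whole. "claw" is the closure, from 0 (fully open) to 1 (shut), set as the call begins (left out, the last holds). The fingers move at their own pace and stop on an object; the grip force is fixed at half the most. Time passes only in rows, so rows that do not move let the fingers close, or fill a call up. It gives the time, the measured TCP pose, the force, the opening and the grip force at its end, in the units of the state.
- bot.get_obs(): the state, without advancing time (a new reading comes with each control period).
- bot.camera(name): name is "side" or "top"; returns a dict with "image" (420x560x3 uint8, blue, green, red), "camera_matrix" (3x3 intrinsics, pixels), "R" (3x3) and "t" (3): a world point X has camera coordinates R X + t. Camera axes: x right, y down, z forward; pixel columns grow to the right and rows downward; lengths in m; the calibration is good to about 2 mm. A picture is of the moment at which its call begins. There is no depth.
- bot.job_done(): hands the job in; it is judged then, once.
The state is a dict: "clock": time; "joint_pos": joint angles; "joint_vel": joint speeds; "tau": joint torques, N m; "eef_pos": TCP position; "tool_rot": TCP orientation; "ft_force": force on the tool from outside, world axes, zero at the start; "ft_torque": the same for the moment, N m; "grip_width": finger opening in m; "grasp_force": force on a finger pad.
Only numpy, scipy, OpenCV 4.12 (cv2) and the standard library are available. Lean on these libraries where they do the work, as an engineer would, in place of code of your own. Each camera call takes 0.05 s, during which the arm holds its last target. There are 200 camera calls.

## Working session

There is one attempt and no reset: what is moved stays moved. The work goes in short steps, Python scripts to look and compute and a tool call to move; the robot and the scene stay as the last step left them, time stands still between calls to the robot, and variables do not carry over. Pictures are saved under pics/ and viewed, at most 14 in all, crops included, and the job is handed in when it is done.

Besides the shell and the picture viewer there is one more tool, called after "Call:" as name(argument=value, ...), one argument or row to a line, values as JSON. apply_moves: Moves the arm, as the interface text tells. Shifts and turns lie within -1 to 1; 1 stands for 20 mm of shift or 60 degrees of turn. Its arguments: {"type":"object","properties":{"commands":{"type":"array","items":{"type":"array","items":{"type":"number","minimum":-1,"maximum":1}}},"claw":{"type":"number"}},"required":["commands"]}

```bash
mkdir -p pics; cat > h.py <<'E'
import cv2,numpy as np
from workcell import bot
def cam(n):
    c=bot.camera(n); return c
def ray(c,uv,z):
    K,R,t=c["camera_matrix"],np.array(c["R"]),np.array(c["t"])
    d=R.T@np.linalg.inv(K)@np.array([uv[0],uv[1],1.]); o=-R.T@t
    return o+d*(z-o[2])/d[2]
def proj(c,X):
    p=np.array(c["camera_matrix"])@(np.array(c["R"])@np.array(X)+np.array(c["t"])); return p[:2]/p[2]
E
python3 - <<'E'
from h import *
for n in("side","top"):
    c=cam(n);cv2.imwrite(f"pics/{n}0.png",c["image"]);print(n,-np.array(c["R"]).T@c["t"],c["camera_matrix"][0][0])
print(bot.get_obs())
E
```

```text
side [ 0.51580324 -0.94957137  1.1984312 ] 470.9673948089688
top [ 2.70343169e-01 -1.42100981e-03  1.54821254e+00] 483.72706761067434
{'clock': 0.1, 'joint_pos': array([-1.27102598e+00,  2.41344469e-01,  3.83201341e-03,  1.33522806e+00,
       -1.00768311e-06,  1.57078490e+00]), 'joint_vel': array([ 0.00095567,  0.00087445,  0.00330839,  0.00152836, -0.00036969,
        0.00086037]), 'tau': array([-1.87583705e-04, -3.73137581e+01,  2.53010345e+01,  1.08236616e-02,
       -8.64071694e-05, -1.36548846e-05]), 'eef_pos': array([ 0.14748843, -0.47717909,  0.25248827]), 'tool_rot': array([ 9.88786911e-01,  1.49330171e-01, -1.45650173e-04, -9.61120243e-04]), 'ft_force': array([-0.13161245,  0.45326826,  0.03763081]), 'ft_torque': array([-0.0209798 ,  0.05712074, -0.03284484]), 'grasp_force': 0.0, 'grip_width': 0.08553733086980299}
```

View pics/top0.png

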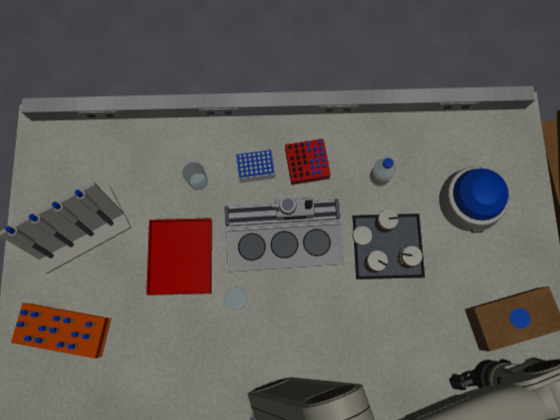

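View pics/side0.png

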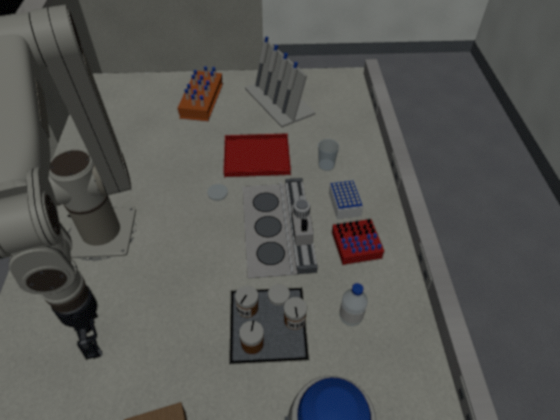

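The top view (up = +x, left = +y) shows the reader at about (285,235), the mat at (390,245) with 3 jars and the spare lid at (362,235), the tray at (180,256), and the dish at (235,298). I'll zoom in on the work area.

```bash
python3 - <<'E'
from h import *
a=cv2.imread("pics/top0.png")[190:290,220:430];cv2.imwrite("pics/topc.png",cv2.resize(a,None,fx=3.8,fy=3.8,interpolation=cv2.INTER_CUBIC))
a=cv2.imread("pics/side0.png")[170:370,220:340];cv2.imwrite("pics/sidec.png",cv2.resize(a,None,fx=3,fy=3,interpolation=cv2.INTER_CUBIC))
E
```

```text
(no output)
```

View pics/topc.png

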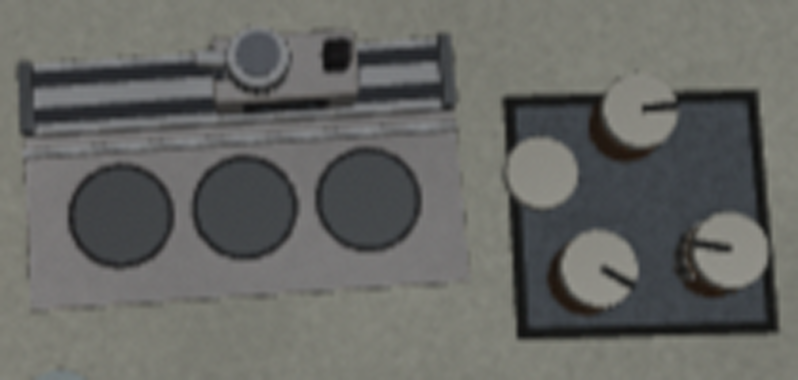

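View pics/sidec.png

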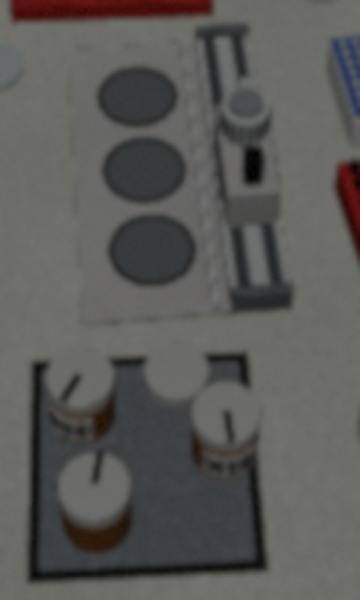

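The crops show these features (crop pixels):
- **Reader:** collar at (258,55) with the lug pointing left, fin at (336,55), pads at (121,215), (245,207) and (368,199).
- **Jars:** lids at (640,112) with the ridge right, (727,250) with the ridge left and (598,270) with the ridge right-down.
- **Spare lid:** (542,172).

Next I'll measure them.

```bash
cat >> h.py <<'E'
def lids(c,guess,z=.072,r0=31,ridge=True):
    """guess: pixel guesses of lids -> centre xy and ridge angle"""
    im=c["image"].astype(int); S=4
    big=cv2.resize(c["image"],None,fx=S,fy=S,interpolation=cv2.INTER_CUBIC); g=cv2.cvtColor(big,cv2.COLOR_BGR2GRAY)
    out=[]
    for u,v in guess:
        rp=r0/1000*c["camera_matrix"][0][0]/np.linalg.norm(np.array(c["R"])[2]@np.array(ray(c,(u,v),z))+np.array(c["t"])[2])*S
        m=((g>105)*255).astype(np.uint8); w=np.zeros_like(m); cv2.circle(w,(int(u*S+S/2),int(v*S+S/2)),int(rp*1.25),255,-1)
        cs,_=cv2.findContours(m&w,cv2.RETR_EXTERNAL,cv2.CHAIN_APPROX_NONE)
        k=cv2.convexHull(max(cs,key=cv2.contourArea)); (x,y),r=cv2.minEnclosingCircle(k)
        e=cv2.fitEllipse(k); ctr=np.array(e[0])
        P=ray(c,((ctr[0]+.5)/S-.5,(ctr[1]+.5)/S-.5),z)
        w[:]=0; cv2.ellipse(w,(tuple(e[0]),(e[1][0]*.85,e[1][1]*.85),e[2]),255,-1)
        ys,xs=np.nonzero((w>0)&(g<95)); ang=None
        if len(xs)>10:
            q=np.array([ray(c,((a+.5)/S-.5,(b+.5)/S-.5),z+.004) for a,b in zip(xs,ys)])[:,:2]
            d=q.mean(0)-P[:2]; ang=np.degrees(np.arctan2(d[1],d[0]))
            vx,vy=cv2.fitLine(q.astype(np.float32)*1000,cv2.DIST_L2,0,.01,.01)[:2,0]
            a2=np.degrees(np.arctan2(vy,vx)); a2+=180*round((ang-a2)/180)
            ang=(round(ang,1),round(a2,1),len(xs))
        out.append((P[:2].round(4),np.round(e[1],1)/S,ang,round(float(rp*2/S),1)))
    return out
E
python3 - <<'E'
from h import *
c=cam("top")
f=lambda x,y:(x/3.8+220,y/3.8+190)
for o in lids(c,[f(640,112),f(727,250),f(598,270)]):print(o)
print("spare",lids(c,[f(542,172)],z=.019))
# pads: dark discs
S=4;g=cv2.cvtColor(cv2.resize(c["image"],None,fx=S,fy=S,interpolation=cv2.INTER_CUBIC),cv2.COLOR_BGR2GRAY)
pp=[]
for x,y in [(368,199),(245,207),(121,215)]:
    u,v=f(x,y);w=np.zeros_like(g);cv2.circle(w,(int(u*S),int(v*S)),66,255,-1)
    cs,_=cv2.findContours(((g<88)*255).astype(np.uint8)&w,0,1);k=max(cs,key=cv2.contourArea);e=cv2.fitEllipse(cv2.convexHull(k))
    p=ray(c,((e[0][0]+.5)/S-.5,(e[0][1]+.5)/S-.5),.008);pp.append(p);print("pad",p.round(4),np.array(e[1])/S)
d=pp[2]-pp[0];print("spacing",np.linalg.norm(d)/2,"yaw",np.degrees(np.arctan2(-d[0],d[1])))
# collar, fin
print("collar",ray(c,f(258,55),.123),"fin",ray(c,f(336,47),.125),"lug",ray(c,f(203,57),.111))
# tray
h=cv2.cvtColor(c["image"],cv2.COLOR_BGR2HSV);m=cv2.inRange(h,(0,150,80),(6,255,255))|cv2.inRange(h,(174,150,80),(180,255,255))
cs,_=cv2.findContours(m,0,1);k=[q for q in cs if cv2.contourArea(q)>2500]
for q in k:
    r=cv2.minAreaRect(q);print("tray",r,ray(c,r[0],.02),[ray(c,b,.028)[:2].round(3) for b in cv2.boxPoints(r)])
print("dish",ray(c,(235,298),.01))
E
```

```text
(array([ 0.5969, -0.3348]), array([20.6, 21.7]), (np.float64(-99.0), np.float32(-81.8), 376), 19.8)
(array([ 0.4752, -0.3978]), array([18.8 , 20.15]), (np.float64(78.6), np.float32(79.4), 305), 20.2)
(array([ 0.4632, -0.2911]), array([19.325, 20.3  ]), (np.float64(-122.4), np.float32(-122.4), 297), 20.2)
spare [(array([ 0.5527, -0.2583]), array([18.125, 18.85 ]), None, 19.3)]
pad [ 0.5352 -0.1108  0.008 ] [27.99424744 28.45687294]
pad [ 0.5311 -0.0059  0.008 ] [28.10255432 28.43583107]
pad [0.5265 0.0991 0.008 ] [28.10692596 28.45936012]
spacing 0.10506658939695136 yaw 2.369072692247384
collar [ 0.63340457 -0.02086928  0.123     ] fin [ 0.63783278 -0.08335648  0.125     ] lug [0.635977   0.02335067 0.111     ]
tray ((178.5, 256.0), (76.0, 63.0), 90.0) [0.49971786 0.33064718 0.02      ] [array([0.625, 0.433]), array([0.619, 0.23 ]), array([0.377, 0.228]), array([0.382, 0.424])]
dish [0.36344701 0.15227619 0.01      ]
```

Call:
apply_moves(
  commands=[
    [0,0,0,0.1],
    [0,0,0,0.1],
    [0,0,0,0],
    [0,0,0,0],
    [0,0,0,0],
  ],
)

```text
clock: 0.57
eef_pos: [0.1476, -0.4776, 0.2531]
tool_rot: [0.999, 0.046, -0.0, -0.0]
ft_force: [0.3, 0.8, 0.0]
grip_width: 0.0857
grasp_force: 0.0
```

```bash
cat >> h.py <<'E'
from scipy.spatial.transform import Rotation as Ro
def st():
    o=bot.get_obs(); M=Ro.from_quat(o["tool_rot"]).as_matrix(); phi=np.degrees(np.arctan2(M[1,0],M[0,0]))
    return o,M,phi
def rep(*tg):
    """print state and shift units (tool axes) to each world target in turn"""
    o,M,phi=st(); p=o["eef_pos"]
    print("t%.1f"%o["clock"],"p",p.round(4),"phi %.1f"%phi,"tilt",M[:,2].round(3),"j6 %.1f j1 %.1f"%tuple(np.degrees(o["joint_pos"][[5,0]])),"F",o["ft_force"].round(1),"grip",round(o["grip_width"],4),round(o["grasp_force"],1))
    for t in tg:
        f=np.radians(t[3] if len(t)>3 else phi); d=np.array(t[:3])-p
        x=np.array([np.cos(f),np.sin(f)]);y=np.array([np.sin(f),-np.cos(f)])
        print("  units",np.round([d[:2]@x/.02,d[:2]@y/.02,-d[2]/.02],2),"roll",round((-((f*180/np.pi-phi+180)%360-180))/60,3)); p=np.array(t[:3])
E
python3 - <<'E'
from h import *
c=cam("top");g=cv2.cvtColor(c["image"],cv2.COLOR_BGR2GRAY)
print(g[206:234,374:404:2])
rep((.6335,-.021,.25,132.))
E
```

```text
[[128 129 125 126 126 122 121 123 125 123 124 125 128 124 121]
 [129 128 127 126 129 123 122 124 126 125 126 124 128 124 118]
 [128 128 126 125 129 125 121 124 127 125 126 122 127 121 118]
 [125 126 124 124 124 123 127 130 129 124 126 124 122 121 121]
 [124 125 122 122 105 126 133 135 133 127 125 123 120 122 123]
 [123 122 123 119 112 132 133 134 133 134 127 122 124 123 124]
 [123 124 125 119 133 133 133 133 134 134 132 123 126 122 121]
 [125 128 121 120 133 134 134 133 134 135 135 124 108  97  95]
 [ 91  93  87 127 135 134 134 134 135 134 135 125  64  50  49]
 [ 37  37  51 134 133 134 134 133 136 135 136 130  34  22  23]
 [ 22  21  58 135 133 134 135 135 134 121 106 107  34  33  33]
 [ 41  25  68 136 134 135 134 127  92  73  55  51  41  57  58]
 [ 59  28  73 136 135 134 135 121  36  35  44  55  65  67  67]
 [ 65  27  73 135 134 135 135 125  95  98 103 111  86  66  65]
 [ 64  26  65 135 136 136 136 133 135 136 137 138  89  66  62]
 [ 61  24  52 136 136 135 137 137 138 137 137 139  81  66  62]
 [ 60  25  45 129 137 136 136 138 138 138 138 136  71  64  64]
 [ 57  24  37 101 138 137 137 136 138 137 138 131  63  64  64]
 [ 58  26  31  70 137 137 137 137 138 138 139 113  63  66  66]
 [ 58  26  27  51 113 139 138 137 139 139 138  84  65  65  68]
 [ 61  28  27  37  74 131 138 140 139 139 123  64  65  66  66]
 [ 65  37  26  29  50  96 122 136 134 115  88  60  67  66  64]
 [ 67  52  26  26  35  52  83 102  98  67  66  63  65  64  65]
 [ 68  61  29  27  28  33  44  48  47  55  65  65  64  64  67]
 [ 69  64  47  28  27  26  27  28  41  66  66  66  64  65  68]
 [ 66  66  62  44  30  26  30  40  57  69  67  66  63  67  69]
 [ 67  69  67  61  50  45  50  57  64  68  69  68  65  67  66]
 [ 68  69  67  66  67  62  65  66  66  66  69  70  66  68  66]]
t0.6 p [ 0.1476 -0.4776  0.2532] phi 5.3 tilt [-0.  0. -1.] j6 101.9 j1 -72.8 F [ 0.2 -0.5 -0.1] grip 0.0852 0.0
  units [ 0.71 33.33  0.16] roll -2.112
```

Call:
apply_moves(
  commands=[
    [0,0,0,0.088],
    [1,-0.95,0,0],
    [1,-0.95,0,0],
    [1,-0.95,0,0],
    [1,-0.95,0,0],
  ],
)

```text
clock: 1.03
eef_pos: [0.2283, -0.4011, 0.2533]
tool_rot: [1.0, -0.001, 0.0, -0.0]
ft_force: [0.7, -0.1, -0.0]
grip_width: 0.0854
grasp_force: 0.0
```

Call:
apply_moves(
  commands=[
    [1,-0.95,0,0],
    [1,-0.95,0,0],
    [1,-0.95,0,0],
    [1,-0.95,0,0],
    [1,-0.95,0,0],
  ],
)

```text
clock: 1.45
eef_pos: [0.3288, -0.306, 0.2534]
tool_rot: [1.0, -0.0, 0.0, 0.0]
ft_force: [-0.3, -0.4, 0.2]
grip_width: 0.0853
grasp_force: 0.0
```

Call:
apply_moves(
  commands=[
    [1,-0.95,0,0],
    [1,-0.95,0,0],
    [1,-0.95,0,0],
    [1,-0.95,0,0],
    [1,-0.95,0,0],
  ],
)

```text
clock: 1.87
eef_pos: [0.429, -0.2111, 0.2534]
tool_rot: [1.0, -0.0, 0.0, 0.0]
ft_force: [-0.1, -0.1, -0.3]
grip_width: 0.0853
grasp_force: 0.0
```

Call:
apply_moves(
  commands=[
    [1,-0.95,0,0],
    [1,-0.95,0,0],
    [1,-0.95,0,0],
    [1,-0.95,0,0],
    [1,-0.95,0,0],
  ],
)

```text
clock: 2.28
eef_pos: [0.5292, -0.1162, 0.2533]
tool_rot: [1.0, -0.0, 0.0, 0.0]
ft_force: [-0.1, -0.2, 0.8]
grip_width: 0.0851
grasp_force: 0.0
```

Call:
apply_moves(
  commands=[
    [1,-0.95,0,0],
    [1,-0.95,0,0],
    [1,-0.95,0,0],
    [0,0,0,-0.115],
    [0,0,0,-0.115],
  ],
)

```text
clock: 2.7
eef_pos: [0.5894, -0.0589, 0.2525]
tool_rot: [0.992, 0.124, -0.0, -0.0]
ft_force: [0.1, -0.3, -0.2]
grip_width: 0.0857
grasp_force: 0.0
```

Call:
apply_moves(
  commands=[
    [0,0,0,-0.115],
    [0,0,0,-0.115],
    [0,0,0,-0.115],
    [0,0,0,-0.115],
    [0,0,0,-0.115],
  ],
)

```text
clock: 3.12
eef_pos: [0.5884, -0.0604, 0.2531]
tool_rot: [0.911, 0.412, -0.0, -0.0]
ft_force: [0.0, 0.2, -0.6]
grip_width: 0.0854
grasp_force: 0.0
```

Call:
apply_moves(
  commands=[
    [0,0,0,-0.115],
    [0,0,0,-0.115],
    [0,0,0,-0.115],
    [0,0,0,-0.115],
    [0,0,0,-0.115],
  ],
)

```text
clock: 3.53
eef_pos: [0.5884, -0.0605, 0.2532]
tool_rot: [0.748, 0.663, -0.0, -0.0]
ft_force: [0.2, -0.9, -1.0]
grip_width: 0.0856
grasp_force: 0.0
```

Call:
apply_moves(
  commands=[
    [0,0,0,-0.115],
    [0,0,0,-0.115],
    [0,0,0,-0.115],
    [0,0,0,-0.115],
    [0,0,0,-0.115],
  ],
)

```text
clock: 3.95
eef_pos: [0.5884, -0.0605, 0.2531]
tool_rot: [0.518, 0.855, -0.0, -0.0]
ft_force: [-0.3, -0.6, -1.0]
grip_width: 0.0856
grasp_force: 0.0
```

```bash
python3 - <<'E'
from h import *
rep((.6335,-.021,.25,132.),(.6335,-.021,.117,132))
E
```

```text
t4.0 p [ 0.5884 -0.0605  0.2531] phi 117.6 tilt [-0.  0. -1.] j6 56.5 j1 -5.9 F [-0.3 -0.6 -1. ] grip 0.0856 0.0
  units [-0.04  3.    0.16] roll -0.24
  units [0.   0.   6.65] roll -0.24
```

Call:
apply_moves(
  commands=[
    [0,0,0,-0.12],
    [0,0,0,-0.12],
    [0,1,0,0],
    [0,1,0,0],
    [0,1,0,0],
  ],
)

```text
clock: 4.37
eef_pos: [0.6337, -0.0206, 0.2534]
tool_rot: [0.41, 0.912, 0.0, 0.0]
ft_force: [-0.5, -0.8, 0.7]
grip_width: 0.0853
grasp_force: 0.0
```

Call:
apply_moves(
  commands=[
    [0,0,1,0],
    [0,0,1,0],
    [0,0,1,0],
    [0,0,1,0],
    [0,0,0,0],
  ],
)

```text
clock: 4.78
eef_pos: [0.6305, -0.0205, 0.1682]
tool_rot: [0.41, 0.912, -0.002, -0.004]
ft_force: [-0.3, 0.6, -1.3]
grip_width: 0.0854
grasp_force: 0.0
```

```bash
python3 - <<'E'
from h import *
rep((.6335,-.021,.117,132))
a=[]
for n,r in(("top",(170,260,240,380)),("side",(160,280,250,370))):
    c=cam(n);a.append(cv2.resize(c["image"][r[0]:r[1],r[2]:r[3]],(400,400),interpolation=cv2.INTER_CUBIC))
cv2.imwrite("pics/col.png",np.hstack(a))
E
```

```text
t4.8 p [ 0.6305 -0.0205  0.1682] phi 131.6 tilt [-0.009  0.    -1.   ] j6 46.5 j1 -1.9 F [-0.3  0.6 -1.3] grip 0.0854 0.0
  units [-0.12  0.09  2.56] roll -0.007
```

View pics/col.png

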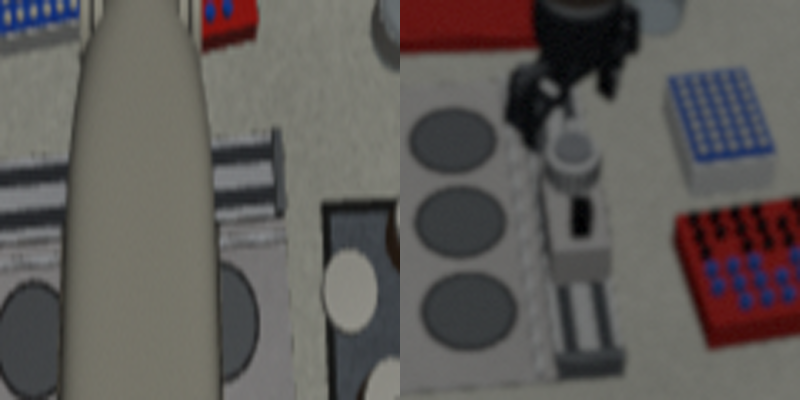

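The side view shows the open gripper above the collar (side pixel about (572,150) in the collage), with the fin clear. I'll go down and grip.

Call:
apply_moves(
  commands=[
    [0,0,0,0],
    [0,0,0.7,0],
    [0,0,0.7,0],
    [0,0,0.7,0],
    [0,0,0.5,0],
  ],
)

```text
clock: 5.3
eef_pos: [0.6342, -0.0208, 0.1222]
tool_rot: [0.41, 0.912, 0.0, 0.001]
ft_force: [-0.1, -0.4, -0.8]
grip_width: 0.0854
grasp_force: 0.0
```

Call:
apply_moves(
  commands=[
    [0,0,0,0],
    [0,0,0,0],
    [0,0,0,0],
    [0,0,0,0],
    [0,0,0,0],
  ],
)

```text
clock: 5.72
eef_pos: [0.6341, -0.0207, 0.1225]
tool_rot: [0.411, 0.912, 0.0, 0.001]
ft_force: [-0.2, 0.2, -0.4]
grip_width: 0.0853
grasp_force: 0.0
```

Call:
apply_moves(
  commands=[
    [0,0,0,0],
    [0,0,0,0],
    [0,0,0,0],
    [0,0,0,0],
    [0,0,0,0],
  ],
  claw=1,
)

```text
clock: 6.13
eef_pos: [0.6343, -0.0204, 0.1223]
tool_rot: [0.41, 0.912, 0.001, 0.001]
ft_force: [1.4, 1.0, 3.6]
grip_width: 0.0483
grasp_force: 62.0
```

Call:
apply_moves(
  commands=[
    [0,0,0,0],
    [0,0,0,0],
    [0,0,0,0],
    [0,0,0,0],
    [0,0,0,0],
  ],
)

```text
clock: 6.55
eef_pos: [0.6343, -0.0205, 0.1223]
tool_rot: [0.41, 0.912, 0.001, 0.001]
ft_force: [1.6, 1.5, 6.7]
grip_width: 0.0484
grasp_force: 62.2
```

```bash
python3 - <<'E'
from h import *
rep()
E
```

```text
t6.5 p [ 0.6343 -0.0205  0.1223] phi 131.5 tilt [ 0.003  0.    -1.   ] j6 46.6 j1 -1.9 F [1.6 1.5 6.7] grip 0.0484 62.2
```

Call:
apply_moves(
  commands=[
    [0,0,0,0.1],
    [0,0,0,0.1],
    [0,0,0,0.1],
    [0,0,0,0.1],
    [0,0,0,0.1],
  ],
)

```text
clock: 6.97
eef_pos: [0.6349, -0.0201, 0.1223]
tool_rot: [0.634, 0.773, 0.002, 0.001]
ft_force: [2.7, 1.8, 3.8]
grip_width: 0.0482
grasp_force: 62.3
```

Call:
apply_moves(
  commands=[
    [0,0,0,0.1],
    [0,0,0,0.1],
    [0,0,0,0.1],
    [0,0,0,0.1],
    [0,0,0,0.1],
  ],
)

```text
clock: 7.38
eef_pos: [0.6356, -0.0202, 0.1223]
tool_rot: [0.813, 0.583, 0.002, 0.001]
ft_force: [5.5, 2.5, 3.9]
grip_width: 0.0482
grasp_force: 62.2
```

Call:
apply_moves(
  commands=[
    [0,0,0,0.1],
    [0,0,0,0.1],
    [0,0,0,0.1],
    [0,0,0,0.06],
    [0,0,0,0],
  ],
)

```text
clock: 7.8
eef_pos: [0.6361, -0.0205, 0.1223]
tool_rot: [0.906, 0.424, 0.003, 0.002]
ft_force: [6.1, 0.5, 1.8]
grip_width: 0.0479
grasp_force: 62.1
```

```bash
python3 - <<'E'
from h import *
rep();print(bot.get_obs()["ft_torque"])
c=cam("side");cv2.imwrite("pics/col2.png",cv2.resize(c["image"][160:280,250:370],(480,480),interpolation=cv2.INTER_CUBIC))
E
```

```text
t7.8 p [ 0.6361 -0.0205  0.1223] phi 50.1 tilt [ 0.006 -0.001 -1.   ] j6 128.0 j1 -1.8 F [6.1 0.5 1.8] grip 0.0479 62.1
[ 0.01375665 -1.20943593  1.69207472]
```

View pics/col2.png

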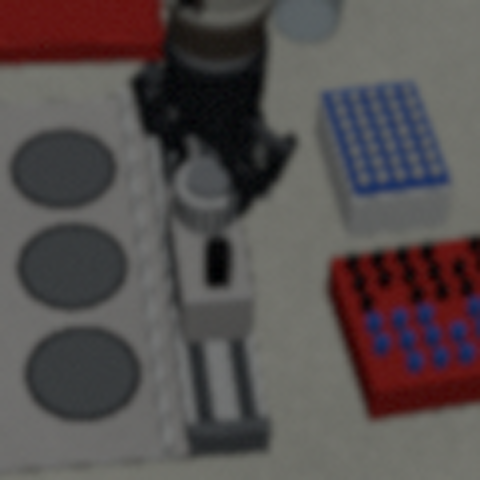

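Call:
apply_moves(
  commands=[
    [-0.5,0.46,0,0],
    [-0.5,0.46,0,0],
    [-0.5,0.46,0,0],
    [-0.5,0.46,0,0],
    [-0.4,0.37,0,0],
  ],
)

```text
clock: 8.27
eef_pos: [0.6387, -0.0855, 0.1223]
tool_rot: [0.905, 0.425, 0.003, 0.001]
ft_force: [6.1, 3.6, 3.1]
grip_width: 0.0482
grasp_force: 62.2
```

Call:
apply_moves(
  commands=[
    [-0.03,0.03,0,0],
    [-0.03,0.03,0,0],
    [-0.03,0.03,0,0],
    [0,0,0,0],
    [0,0,0,0],
  ],
)

```text
clock: 8.68
eef_pos: [0.6389, -0.0881, 0.1223]
tool_rot: [0.905, 0.424, 0.002, 0.001]
ft_force: [5.0, 0.2, 3.2]
grip_width: 0.0479
grasp_force: 62.3
```

```bash
python3 - <<'E'
from h import *
rep();print(bot.get_obs()["ft_torque"])
E
```

```text
t8.7 p [ 0.6389 -0.0881  0.1223] phi 50.2 tilt [ 0.005 -0.    -1.   ] j6 121.9 j1 -7.9 F [5.  0.2 3.2] grip 0.0479 62.3
[ 0.04742753 -1.15800317  1.64713094]
```

Call:
apply_moves(
  commands=[
    [-0.03,0.03,0,0],
    [-0.03,0.03,0,0],
    [-0.03,0.03,0,0],
    [0,0,0,0],
    [0,0,0,0],
  ],
)

```text
clock: 9.1
eef_pos: [0.639, -0.0898, 0.1223]
tool_rot: [0.905, 0.425, 0.002, 0.001]
ft_force: [5.7, 2.2, 3.1]
grip_width: 0.0479
grasp_force: 62.3
```

Call:
apply_moves(
  commands=[
    [-0.03,0.03,0,0],
    [-0.03,0.03,0,0],
    [-0.03,0.03,0,0],
    [0,0,0,0],
    [0,0,0,0],
  ],
)

```text
clock: 9.52
eef_pos: [0.639, -0.09, 0.1223]
tool_rot: [0.905, 0.425, 0.003, -0.001]
ft_force: [4.8, 7.7, 4.1]
grip_width: 0.0483
grasp_force: 62.4
```

Call:
apply_moves(
  commands=[
    [0,0,0,0],
    [0,0,0,0],
    [0,0,0,0],
    [0,0,0,0],
    [0,0,0,0],
  ],
  claw=0,
)

```text
clock: 9.93
eef_pos: [0.6364, -0.094, 0.1208]
tool_rot: [0.907, 0.422, -0.001, -0.0]
ft_force: [-0.2, 0.6, 0.4]
grip_width: 0.0853
grasp_force: 0.0
```

Call:
apply_moves(
  commands=[
    [0,0,-0.5,0],
    [0,0,-1,0],
    [0,0,-1,0],
    [0,0,-1,0],
    [0,0,-1,0],
  ],
)

```text
clock: 10.35
eef_pos: [0.6368, -0.0938, 0.2131]
tool_rot: [0.907, 0.422, 0.0, 0.0]
ft_force: [1.2, 0.6, -0.5]
grip_width: 0.0854
grasp_force: 0.0
```

```bash
sed -i 's/def lids(c,guess,z=.072,r0=31,ridge=True)/def lids(c,guess,z=.073,r0=31,th=129)/; s/g>105/g>th/' h.py; python3 - <<'E'
from h import *
c=cam("top")
f=lambda x,y:(x/3.8+220,y/3.8+190)
G=[f(640,112),f(727,250),f(598,270)]
for th in(110,129):
  for o in lids(c,G,th=th):print(th,o)
s=cam("side")
for n,X in(("A",(.597,-.335)),("B",(.475,-.398)),("C",(.463,-.291))):
    g=proj(s,X+(.073,));print(n,g.round(1),lids(s,[g],th=110))
rep((.463,-.291,.2),(.463,-.291,.053))
E
```

```text
110 (array([ 0.597 , -0.3346]), array([20.475, 21.425]), (np.float64(-101.1), np.float32(-82.6), 370), 19.9)
110 (array([ 0.475 , -0.3977]), array([18.625, 19.85 ]), (np.float64(78.6), np.float32(79.0), 303), 20.2)
110 (array([ 0.4631, -0.2909]), array([19.15, 20.  ]), (np.float64(-122.6), np.float32(-122.1), 295), 20.2)
129 (array([ 0.5935, -0.3336]), array([17.85, 18.4 ]), (np.float64(-89.0), np.float32(-85.0), 283), 19.9)
129 (array([ 0.4749, -0.3978]), array([17.9, 19. ]), (np.float64(78.3), np.float32(79.1), 294), 20.2)
129 (array([ 0.4629, -0.2908]), array([18.2  , 19.175]), (np.float64(-121.5), np.float32(-122.1), 284), 20.2)
A [296.4 306. ] [(array([ 0.603 , -0.3349]), array([24.55 , 25.375]), (np.float64(-115.9), np.float32(-100.9), 1056), 23.3)]
B [250.8 330.1] [(array([ 0.4752, -0.4027]), array([19.05, 20.3 ]), (np.float64(77.9), np.float32(80.0), 421), 24.2)]
C [246.  293.6] [(array([ 0.4622, -0.283 ]), array([24.075, 25.3  ]), (np.float64(-110.2), np.float32(-192.5), 576), 22.8)]
t10.4 p [ 0.6391 -0.0941  0.2167] phi 49.9 tilt [ 0.009 -0.001 -1.   ] j6 121.7 j1 -8.4 F [ 0.3 -0.6  1.4] grip 0.0852 0.0
  units [-13.2   -0.39   0.83] roll -0.0
  units [0.   0.   7.35] roll -0.0
```

Call:
apply_moves(
  commands=[
    [-1,0,0,0],
    [-1,0,0,0],
    [-1,0,0,0],
    [-1,0,0,0],
    [-1,0,0,0],
  ],
)

```text
clock: 10.87
eef_pos: [0.5715, -0.1707, 0.2109]
tool_rot: [0.907, 0.422, -0.0, -0.0]
ft_force: [0.3, -0.8, -0.2]
grip_width: 0.0854
grasp_force: 0.0
```

Call:
apply_moves(
  commands=[
    [-1,0,0,0],
    [-1,0,0,0],
    [-1,0,0,0],
    [-1,0,0,0],
    [-1,0,0,0],
  ],
)

```text
clock: 11.28
eef_pos: [0.507, -0.2472, 0.211]
tool_rot: [0.907, 0.422, -0.0, -0.0]
ft_force: [-0.0, -0.7, 0.4]
grip_width: 0.0854
grasp_force: 0.0
```

Call:
apply_moves(
  commands=[
    [-1,0,0,0],
    [-1,-0.2,0,0],
    [-0.2,-0.2,0.8,0],
    [0,0,0,0],
    [0,0,0,0],
  ],
)

```text
clock: 11.7
eef_pos: [0.4726, -0.2748, 0.1945]
tool_rot: [0.907, 0.422, -0.001, -0.001]
ft_force: [-0.0, -0.3, -0.1]
grip_width: 0.0854
grasp_force: 0.0
```

```bash
python3 - <<'E'
from h import *
rep((.463,-.291,.12),(.463,-.291,.053))
E
```

```text
t11.7 p [ 0.4726 -0.2748  0.1945] phi 49.9 tilt [-0.002  0.001 -1.   ] j6 100.0 j1 -30.2 F [-0.  -0.3 -0.1] grip 0.0854 0.0
  units [-0.93  0.15  3.73] roll -0.0
  units [0.   0.   3.35] roll -0.0
```

Call:
apply_moves(
  commands=[
    [-0.9,0.15,0,0],
    [0,0,1,0],
    [0,0,1,0],
    [0,0,1,0],
    [0,0,1,0],
  ],
)

```text
clock: 12.12
eef_pos: [0.4656, -0.2906, 0.1153]
tool_rot: [0.906, 0.422, 0.001, 0.001]
ft_force: [0.4, 0.9, -0.4]
grip_width: 0.0853
grasp_force: 0.0
```

Call:
apply_moves(
  commands=[
    [0,0,1,0],
    [0,0,1,0],
    [0,0,0.7,0],
    [0,0,0.4,0],
    [0,0,0,0],
  ],
)

```text
clock: 12.53
eef_pos: [0.464, -0.2897, 0.0517]
tool_rot: [0.906, 0.422, -0.001, -0.001]
ft_force: [-0.8, 0.6, -0.8]
grip_width: 0.0853
grasp_force: 0.0
```

Call:
apply_moves(
  commands=[
    [0,0,0,0],
    [0,0,0,0],
    [0,0,0,0],
    [0,0,0,0],
    [0,0,0,0],
  ],
  claw=1,
)

```text
clock: 12.95
eef_pos: [0.4657, -0.2913, 0.055]
tool_rot: [0.907, 0.422, 0.001, 0.001]
ft_force: [0.5, 0.5, 6.0]
grip_width: 0.0609
grasp_force: 65.7
```

Call:
apply_moves(
  commands=[
    [0,0,0,0],
    [0,0,0,0],
    [0,0,0,0],
    [0,0,0,0],
    [0,0,0,0],
  ],
)

```text
clock: 13.37
eef_pos: [0.4656, -0.2914, 0.0549]
tool_rot: [0.907, 0.422, 0.001, 0.001]
ft_force: [-0.0, 0.3, 4.8]
grip_width: 0.0609
grasp_force: 65.7
```

Call:
apply_moves(
  commands=[
    [0,0,-0.5,0],
    [0,0,-1,0],
    [0,0,-1,0],
    [0,0,-1,0],
    [0,0,-1,0],
  ],
)

```text
clock: 13.78
eef_pos: [0.4636, -0.2904, 0.144]
tool_rot: [0.907, 0.422, -0.001, -0.001]
ft_force: [0.3, -0.5, -2.9]
grip_width: 0.0612
grasp_force: 65.7
```

```bash
python3 - <<'E'
from h import *
rep((.5266,.099,.16))
E
```

```text
t13.8 p [ 0.4636 -0.2904  0.144 ] phi 49.9 tilt [-0.002  0.001 -1.   ] j6 98.0 j1 -32.1 F [ 0.3 -0.5 -2.9] grip 0.0612 65.7
  units [ 16.93 -10.13  -0.8 ] roll -0.0
```

Call:
apply_moves(
  commands=[
    [1,-0.6,0,0],
    [1,-0.6,0,0],
    [1,-0.6,0,0],
    [1,-0.6,0,0],
    [1,-0.6,0,0],
  ],
)

```text
clock: 14.2
eef_pos: [0.4821, -0.1745, 0.1433]
tool_rot: [0.907, 0.422, -0.001, -0.0]
ft_force: [0.6, 0.2, -1.5]
grip_width: 0.0606
grasp_force: 65.9
```

Call:
apply_moves(
  commands=[
    [1,-0.6,0,0],
    [1,-0.6,0,0],
    [1,-0.6,0,0],
    [1,-0.6,0,0],
    [1,-0.6,0,0],
  ],
)

```text
clock: 14.62
eef_pos: [0.5007, -0.0594, 0.1433]
tool_rot: [0.907, 0.422, -0.001, -0.0]
ft_force: [-0.2, 0.5, -3.1]
grip_width: 0.0611
grasp_force: 65.9
```

Call:
apply_moves(
  commands=[
    [1,-0.6,0,0],
    [1,-0.6,0,0],
    [1,-0.6,0,0],
    [1,-0.6,0,0],
    [1,-0.6,0,0],
  ],
)

```text
clock: 15.03
eef_pos: [0.5192, 0.0556, 0.1433]
tool_rot: [0.907, 0.422, -0.001, -0.0]
ft_force: [-0.6, 1.0, -2.6]
grip_width: 0.061
grasp_force: 65.9
```

Call:
apply_moves(
  commands=[
    [1,-0.6,0,0],
    [0.9,-0.5,0,0],
    [0,0,0,-0.115],
    [0,0,0,-0.115],
    [0,0,0,-0.115],
  ],
)

```text
clock: 15.45
eef_pos: [0.5267, 0.0983, 0.1431]
tool_rot: [0.814, 0.581, -0.001, -0.0]
ft_force: [1.0, -0.3, -2.3]
grip_width: 0.0608
grasp_force: 65.7
```

Call:
apply_moves(
  commands=[
    [0,0,0,-0.115],
    [0,0,0,-0.115],
    [0,0,0,-0.115],
    [0,0,0,-0.115],
    [0,0,0,-0.115],
  ],
)

```text
clock: 15.87
eef_pos: [0.5267, 0.0977, 0.1432]
tool_rot: [0.606, 0.796, -0.001, -0.0]
ft_force: [0.3, -0.5, -2.1]
grip_width: 0.0607
grasp_force: 65.5
```

Call:
apply_moves(
  commands=[
    [0,0,0,-0.115],
    [0,0,0,-0.115],
    [0,0,0,-0.115],
    [0,0,0,-0.115],
    [0,0,0,-0.115],
  ],
)

```text
clock: 16.28
eef_pos: [0.5267, 0.0976, 0.1432]
tool_rot: [0.342, 0.94, -0.001, -0.001]
ft_force: [0.4, -0.6, -2.7]
grip_width: 0.0607
grasp_force: 65.5
```

Call:
apply_moves(
  commands=[
    [0,0,0,-0.115],
    [0,0,0,-0.115],
    [0,0,0,-0.115],
    [0,0,0,-0.115],
    [0,0,0,-0.115],
  ],
)

```text
clock: 16.7
eef_pos: [0.5267, 0.0976, 0.1432]
tool_rot: [0.048, 0.999, -0.0, -0.001]
ft_force: [0.4, 0.1, -2.5]
grip_width: 0.0609
grasp_force: 65.5
```

```bash
python3 - <<'E'
from h import *
rep((.5266,.099,.064))
E
```

```text
t16.7 p [0.5267 0.0976 0.1432] phi 174.5 tilt [-0.002 -0.001 -1.   ] j6 16.1 j1 10.5 F [ 0.4  0.1 -2.5] grip 0.0609 65.5
  units [0.01 0.07 3.96] roll 0.0
```

Call:
apply_moves(
  commands=[
    [0,0.07,1,0],
    [0,0,1,0],
    [0,0,1,0],
    [0,0,0.6,0],
    [0,0,0.3,0],
  ],
)

```text
clock: 17.12
eef_pos: [0.5254, 0.0988, 0.0631]
tool_rot: [0.051, 0.999, -0.001, -0.002]
ft_force: [-0.3, -0.8, -3.9]
grip_width: 0.0608
grasp_force: 65.6
```

Call:
apply_moves(
  commands=[
    [0,0,0.1,0],
    [0,0,0.05,0],
    [0,0,0,0],
    [0,0,0,0],
    [0,0,0,0],
  ],
)

```text
clock: 17.53
eef_pos: [0.5279, 0.0993, 0.063]
tool_rot: [0.051, 0.999, 0.0, 0.0]
ft_force: [-2.2, -0.6, 2.6]
grip_width: 0.0607
grasp_force: 65.8
```

Call:
apply_moves(
  commands=[
    [0,0,0,0],
    [0,0,0,0],
    [0,0,0,0],
    [0,0,0,0],
    [0,0,0,0],
  ],
  claw=0,
)

```text
clock: 17.95
eef_pos: [0.5278, 0.0994, 0.0624]
tool_rot: [0.051, 0.999, 0.0, 0.0]
ft_force: [-0.1, 0.8, -0.3]
grip_width: 0.0855
grasp_force: 0.0
```

Call:
apply_moves(
  commands=[
    [0,0,-0.5,0],
    [0,0,-1,0],
    [0,0,-1,0],
    [0,0,-1,0],
    [0,0,-1,0],
  ],
)

```text
clock: 18.37
eef_pos: [0.5276, 0.0993, 0.154]
tool_rot: [0.051, 0.999, 0.0, 0.0]
ft_force: [0.6, 0.5, 0.7]
grip_width: 0.0853
grasp_force: 0.0
```

Call:
apply_moves(
  commands=[
    [0,1,-1,0],
    [0,1,0,0],
    [0,1,0,0],
    [0,1,0,0],
    [0,1,0,0],
  ],
)

```text
clock: 18.78
eef_pos: [0.538, 0.1997, 0.1735]
tool_rot: [0.051, 0.999, 0.0, 0.001]
ft_force: [0.4, 0.4, 0.1]
grip_width: 0.0854
grasp_force: 0.0
```

```bash
python3 - <<'E'
from h import *
c=cam("top")
f=lambda x,y:(x/3.8+220,y/3.8+190)
G=[f(640,112),f(727,250)]
for o in lids(c,G):print(o)
print(lids(c,[proj(c,(.5266,.099,.08))],z=.08,th=120))
s=cam("side");cv2.imwrite("pics/s3.png",cv2.resize(s["image"][150:380,210:370],None,fx=2.6,fy=2.6,interpolation=cv2.INTER_CUBIC))
rep((.5935,-.3336,.16,50.))
E
```

```text
(array([ 0.5937, -0.3336]), array([17.875, 18.5  ]), (np.float64(-89.9), np.float32(-84.9), 277), 19.9)
(array([ 0.4749, -0.3978]), array([17.875, 19.05 ]), (np.float64(77.9), np.float32(79.4), 288), 20.2)
[(array([0.5295, 0.1003]), array([18.85, 19.25]), (np.float64(1.7), np.float32(4.7), 321), 20.2)]
t18.9 p [0.5382 0.2015 0.1731] phi 174.3 tilt [ 0.001  0.001 -1.   ] j6 26.2 j1 20.5 F [-0.6  0.   0.2] grip 0.0852 0.0
  units [-18.72  19.32   0.66] roll 2.072
```

View pics/s3.png

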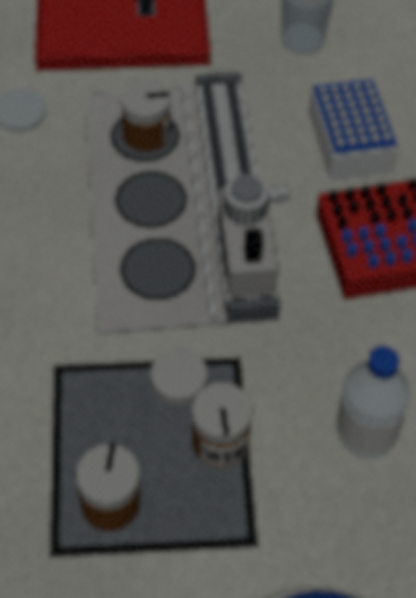

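Jar C stands on pad2 with its ridge towards the track (ridge at (158,95)). The carriage is at the -y stop with the lug pointing away. Next is jar A.

Call:
apply_moves(
  commands=[
    [-0.95,0.98,0,0],
    [-0.95,0.98,0,0],
    [-0.95,0.98,0,0],
    [-0.95,0.98,0,0],
    [-0.95,0.98,0,0],
  ],
)

```text
clock: 19.3
eef_pos: [0.6432, 0.2863, 0.173]
tool_rot: [0.052, 0.999, -0.0, 0.0]
ft_force: [-0.9, -0.4, 0.0]
grip_width: 0.0856
grasp_force: 0.0
```

Call:
apply_moves(
  commands=[
    [-0.95,0.98,0,0],
    [-0.95,0.98,0,0],
    [-0.95,0.98,0,0],
    [-0.95,0.98,0,0],
    [-0.95,0.98,0,0],
  ],
)

```text
clock: 19.72
eef_pos: [0.7368, 0.3669, 0.1695]
tool_rot: [0.052, 0.999, 0.002, 0.004]
ft_force: [80.3, 38.5, 38.7]
grip_width: 0.0852
grasp_force: 0.0
```

Call:
apply_moves(
  commands=[
    [-0.95,0.98,0,0],
    [-0.95,0.98,0,0],
    [-0.95,0.98,0,0],
    [-0.95,0.98,0,0],
    [-0.95,0.98,0,0],
  ],
)

```text
clock: 20.13
eef_pos: [0.7638, 0.4141, 0.1442]
tool_rot: [0.052, 0.997, 0.026, 0.045]
ft_force: [0.5, -0.7, -0.3]
grip_width: 0.0854
grasp_force: 0.0
```

Call:
apply_moves(
  commands=[
    [-0.95,0.98,0,0],
    [-0.95,0.98,0,0],
    [-0.95,0.98,0,0],
    [-0.95,0.98,0,0],
    [-0.65,0.65,0,0],
  ],
)

```text
clock: 20.55
eef_pos: [0.7875, 0.4557, 0.1343]
tool_rot: [0.051, 0.994, 0.052, 0.085]
ft_force: [0.3, -0.1, 0.7]
grip_width: 0.0851
grasp_force: 0.0
```

Call:
apply_moves(
  commands=[
    [0,0,0,0.115],
    [0,0,0,0.115],
    [0,0,0,0.115],
    [0,0,0,0.115],
    [0,0,0,0.115],
  ],
)

```text
clock: 20.97
eef_pos: [0.7875, 0.4547, 0.1349]
tool_rot: [0.346, 0.933, 0.074, 0.065]
ft_force: [0.4, 0.1, 0.9]
grip_width: 0.0853
grasp_force: 0.0
```

Call:
apply_moves(
  commands=[
    [0,0,0,0.115],
    [0,0,0,0.115],
    [0,0,0,0.115],
    [0,0,0,0.115],
    [0,0,0,0.115],
  ],
)

```text
clock: 21.38
eef_pos: [0.7875, 0.4547, 0.1349]
tool_rot: [0.607, 0.788, 0.09, 0.04]
ft_force: [0.6, 0.7, 0.5]
grip_width: 0.0858
grasp_force: 0.0
```

Call:
apply_moves(
  commands=[
    [0,0,0,0.115],
    [0,0,0,0.115],
    [0,0,0,0.115],
    [0,0,0,0.115],
    [0,0,0,0.115],
  ],
)

```text
clock: 21.8
eef_pos: [0.7875, 0.4547, 0.1349]
tool_rot: [0.814, 0.573, 0.098, 0.011]
ft_force: [0.2, 0.1, 0.0]
grip_width: 0.0856
grasp_force: 0.0
```

Call:
apply_moves(
  commands=[
    [0,0,0,0.115],
    [0,0,0,0.115],
    [0,0,0,0.115],
    [0,0,0,0],
    [0,0,0,0],
  ],
)

```text
clock: 22.22
eef_pos: [0.7874, 0.4546, 0.1348]
tool_rot: [0.901, 0.421, 0.099, -0.006]
ft_force: [-0.5, 0.1, -0.6]
grip_width: 0.0851
grasp_force: 0.0
```

```bash
python3 - <<'E'
from h import *
rep((.5937,-.3336,.055))
E
```

```text
t22.2 p [0.7874 0.4546 0.1348] phi 50.5 tilt [ 0.173  0.094 -0.98 ] j6 160.0 j1 30.1 F [-0.5  0.1 -0.6] grip 0.0851 0.0
  units [-36.57  17.6    3.99] roll -0.0
```

I used shifts worked out for the target yaw while the tool was still at the old one, so the arm went the wrong way and met something. I'll look at what it touched.

```bash
python3 - <<'E'
from h import *
a=[]
o=cv2.imread("pics/top0.png");c=cam("top");s=cam("side");so=cv2.imread("pics/side0.png")
a=np.vstack([np.hstack([o[90:230,60:400],c["image"][90:230,60:400]]),np.hstack([so[20:240,200:540],s["image"][20:240,200:540]])])
cv2.imwrite("pics/hit.png",cv2.resize(a,(800,424),interpolation=cv2.INTER_AREA) if 0 else a)
rep()
print("beaker",ray(c,(195,178),.0))
E
```

```text
t22.3 p [0.7874 0.4546 0.1347] phi 50.5 tilt [ 0.172  0.094 -0.981] j6 160.0 j1 30.1 F [-0.9 -0.3 -1. ] grip 0.0857 0.0
beaker [0.76431295 0.28551368 0.        ]
```

View pics/hit.png

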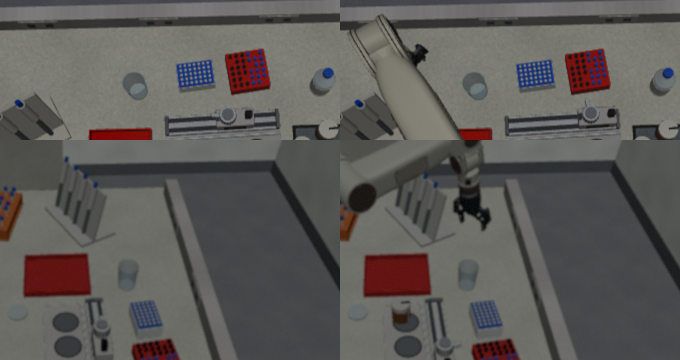

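The beaker, rack and boxes all look where they were: the beaker is at (135,87) in both panels, and the rack is unchanged. The force came from braking at the reach limit. I'll bring the arm back in.

Call:
apply_moves(
  commands=[
    [-0.8,-0.2,-0.5,0],
    [-1,-0.27,-0.5,0],
    [-1,-0.27,-0.5,0],
    [-1,-0.27,-0.5,0],
    [-1,-0.27,-0.5,0],
  ],
)

```text
clock: 22.73
eef_pos: [0.6984, 0.3934, 0.1645]
tool_rot: [0.902, 0.421, 0.099, -0.006]
ft_force: [0.5, 0.6, 0.8]
grip_width: 0.0852
grasp_force: 0.0
```

Call:
apply_moves(
  commands=[
    [-1,-0.27,0,0],
    [-1,-0.27,0,0],
    [-1,-0.27,0,0],
    [-1,-0.27,0,0],
    [-1,-0.27,0,0],
  ],
)

```text
clock: 23.15
eef_pos: [0.6153, 0.3353, 0.1443]
tool_rot: [0.902, 0.421, 0.099, -0.006]
ft_force: [-0.7, 0.6, 0.9]
grip_width: 0.0852
grasp_force: 0.0
```

```bash
python3 - <<'E'
from h import *
rep((.5,.25,.2))
E
```

```text
t23.1 p [0.6153 0.3353 0.1443] phi 50.4 tilt [ 0.173  0.094 -0.98 ] j6 158.6 j1 28.6 F [-0.7  0.6  0.9] grip 0.0852 0.0
  units [-6.96 -1.73 -2.78] roll -0.0
```

```bash
cat >> h.py <<'E'
def un(*tg):
    o,M,phi=st(); p=o["eef_pos"]
    for t in tg: print("  M-units",((M.T@(np.array(t)-p))/.02).round(2)); p=np.array(t)
E
python3 - <<'E'
from h import *
un((.42,.228,.27),(.332,.18,.27),(.244,.132,.27)); print(bot.get_obs()["joint_pos"].round(3))
E
```

```text
M-units [-9.03 -3.51 -8.36]
  M-units [-4.57 -1.8  -0.99]
  M-units [-4.57 -1.8  -0.99]
[ 0.499  0.555  0.168  0.986 -0.     2.767]
```

Call:
apply_moves(
  commands=[
    [-1,-0.39,-0.93,0],
    [-1,-0.39,-0.93,0],
    [-1,-0.39,-0.93,0],
    [-1,-0.39,-0.93,0],
    [-1,-0.39,-0.93,0],
  ],
)

```text
clock: 23.57
eef_pos: [0.5067, 0.2762, 0.2151]
tool_rot: [0.902, 0.421, 0.099, -0.006]
ft_force: [-0.1, 0.3, -0.2]
grip_width: 0.0853
grasp_force: 0.0
```

Call:
apply_moves(
  commands=[
    [-1,-0.39,-0.93,0],
    [-1,-0.39,-0.93,0],
    [-1,-0.39,-0.93,0],
    [-1,-0.39,-0.93,0],
    [0,0,0,0],
  ],
)

```text
clock: 23.98
eef_pos: [0.4189, 0.2283, 0.2738]
tool_rot: [0.902, 0.421, 0.1, -0.006]
ft_force: [-0.6, -0.5, -0.2]
grip_width: 0.0854
grasp_force: 0.0
```

Call:
apply_moves(
  commands=[
    [-0.9,-0.36,-0.2,0],
    [-0.9,-0.36,-0.2,0],
    [-0.9,-0.36,-0.2,0],
    [-0.9,-0.36,-0.2,0],
    [-0.9,-0.36,-0.2,0],
  ],
)

```text
clock: 24.4
eef_pos: [0.3334, 0.1825, 0.2709]
tool_rot: [0.902, 0.421, 0.099, -0.006]
ft_force: [0.7, -0.7, -0.6]
grip_width: 0.0854
grasp_force: 0.0
```

Call:
apply_moves(
  commands=[
    [-0.6,-0.24,-0.13,0],
    [-0.6,-0.24,-0.13,0],
    [-0.6,-0.24,-0.13,0],
    [-0.6,-0.24,-0.13,0],
    [-0.6,-0.24,-0.13,0],
  ],
)

```text
clock: 24.82
eef_pos: [0.2755, 0.1516, 0.2711]
tool_rot: [0.902, 0.421, 0.099, -0.006]
ft_force: [0.2, 0.2, 0.4]
grip_width: 0.0855
grasp_force: 0.0
```

```bash
python3 - <<'E'
from h import *
rep();print(bot.get_obs()["joint_pos"].round(3))
E
```

```text
t24.8 p [0.2755 0.1516 0.2711] phi 50.4 tilt [ 0.173  0.094 -0.98 ] j6 158.9 j1 28.9 F [0.2 0.2 0.4] grip 0.0855 0.0
[ 5.040e-01 -3.030e-01 -4.900e-01  1.185e+00 -1.000e-03  2.773e+00]
```

Call:
apply_moves(
  commands=[
    [-0.6,-0.24,-0.13,0],
    [-0.6,-0.24,-0.13,0],
    [-0.6,-0.24,-0.13,0],
    [-0.6,-0.24,-0.13,0],
    [-0.6,-0.24,-0.13,0],
  ],
)

```text
clock: 25.23
eef_pos: [0.2173, 0.1205, 0.2712]
tool_rot: [0.902, 0.421, 0.099, -0.006]
ft_force: [-0.1, 0.8, 0.3]
grip_width: 0.0854
grasp_force: 0.0
```

```bash
python3 - <<'E'
from h import *
rep();print(bot.get_obs()["joint_pos"].round(3))
E
```

```text
t25.2 p [0.2173 0.1205 0.2712] phi 50.4 tilt [ 0.173  0.094 -0.98 ] j6 159.1 j1 29.1 F [-0.1  0.8  0.3] grip 0.0854 0.0
[ 5.090e-01 -4.550e-01 -5.710e-01  1.257e+00 -2.000e-03  2.777e+00]
```

```bash
cat > kin.py <<'E'
import numpy as np
from scipy.optimize import least_squares
D=[(.4996,.2525,.2413,.0038,1.3352),(.7007,.1443,.555,.168,.986),(.3144,.2711,-.303,-.49,1.185),(.2485,.2712,-.455,-.571,1.257)]
def fk(P,a,b,c):
    L1,L2,e,d,z0=P; q=a-b; p=q+c
    return np.array([L1*np.sin(a)+L2*np.cos(q)+e*np.sin(q)+d*np.cos(p), z0+L1*np.cos(a)-L2*np.sin(q)+e*np.cos(q)-d*np.sin(p)])
f=lambda P:np.concatenate([fk(P,*r[2:])-r[:2] for r in D])
s=least_squares(f,[.4,.45,0.,.25,.3]);P=s.x
E
python3 - <<'E'
from kin import *
print(P.round(4),(s.fun*1000).round(1))
lo=np.array([-1.05,-1.09,-1.99]);hi=np.array([1.87,1.28,2.15])
def ik(r,z,t,x0,w=.3):
    g=lambda x:np.r_[fk(P,*x)-[r,z],w*(x[0]-x[1]+x[2]-np.pi/2+t)]
    o=least_squares(g,np.clip(x0,lo+1e-3,hi-1e-3),bounds=(lo,hi));return o.x,o.fun
for z in(.1,.15,.2,.27,.35,.45,.55):
    x=np.array([.24,0,1.3]);out=[]
    for r in np.arange(.5,.1,-.02):
        x,fu=ik(r,z,.197,x)
        out.append("%.2f:%.0f/%.1f"%(r,np.linalg.norm(fu[:2])*1000,np.degrees(np.pi/2-(x[0]-x[1]+x[2]))))
        if np.abs(fu).max()>.004: break
    print(z,out[-3:],x.round(2))
E
```

```text
[0.4951 0.3929 0.0008 0.3851 0.2486] [-0.   0.  -0.  -0.1  0.1  0.2 -0.1 -0.2]
0.1 ['0.16:0/11.3', '0.14:0/11.3', '0.12:1/11.2'] [-0.7  -1.09  0.98]
0.15 ['0.16:0/11.3', '0.14:0/11.3', '0.12:0/11.3'] [-0.76 -0.97  1.16]
0.2 ['0.16:0/11.3', '0.14:0/11.3', '0.12:0/11.3'] [-0.78 -0.84  1.31]
0.27 ['0.16:0/11.3', '0.14:0/11.3', '0.12:0/11.3'] [-0.77 -0.66  1.49]
0.35 ['0.16:0/11.3', '0.14:0/11.3', '0.12:0/11.3'] [-0.73 -0.45  1.66]
0.45 ['0.16:0/11.3', '0.14:0/11.3', '0.12:0/11.3'] [-0.65 -0.16  1.87]
0.55 ['0.16:0/11.3', '0.14:0/11.3', '0.12:0/11.3'] [-0.54  0.16  2.08]
```

```bash
python3 - <<'E'
from kin import *
from h import *
c=cam("side")
for uv in((135,208),(125,255),(78,255),(90,205)):print(ray(c,uv,0.)[:2].round(3))
lo=np.array([-1.05,-1.09,-1.99]);hi=np.array([1.87,1.28,2.15])
for w in(.1,.3,1):
  for z in(.05,.07):
    x=np.array([-.45,-.9,1.2]);t=.197;r=.26;out=[]
    for i in range(16):
        r-=.01
        g=lambda x:np.r_[fk(P,*x)-[r,z],w*(x[0]-x[1]+x[2]-np.pi/2+t)]
        x=least_squares(g,np.clip(x,lo+1e-4,hi-1e-4),bounds=(lo,hi)).x
        q=fk(P,*x);r=q[0];t=np.pi/2-(x[0]-x[1]+x[2]);out.append("%.3f,%.3f/%.1f"%(q[0],q[1],np.degrees(t)))
    print(w,z,out)
E
```

```text
[0.091 0.094]
[ 0.089 -0.095]
[-0.055 -0.089]
[-0.061  0.115]
0.1 0.05 ['0.250,0.050/11.3', '0.240,0.050/11.3', '0.230,0.050/11.3', '0.220,0.050/10.6', '0.211,0.051/9.4', '0.201,0.051/8.2', '0.192,0.051/7.0', '0.182,0.051/5.8', '0.173,0.051/4.5', '0.163,0.051/3.2', '0.154,0.051/1.9', '0.144,0.051/0.5', '0.135,0.051/-0.9', '0.126,0.051/-2.3', '0.116,0.051/-3.8', '0.107,0.051/-5.3']
0.1 0.07 ['0.250,0.070/11.3', '0.240,0.070/11.3', '0.230,0.070/11.3', '0.220,0.070/11.3', '0.210,0.070/11.3', '0.200,0.070/11.3', '0.190,0.071/10.4', '0.181,0.071/9.3', '0.171,0.071/8.2', '0.162,0.071/7.0', '0.152,0.071/5.8', '0.142,0.071/4.6', '0.133,0.071/3.4', '0.124,0.071/2.1', '0.114,0.071/0.8', '0.105,0.071/-0.6']
0.3 0.05 ['0.250,0.050/11.3', '0.240,0.050/11.3', '0.230,0.050/11.3', '0.221,0.052/10.9', '0.214,0.053/10.2', '0.207,0.054/9.4', '0.199,0.054/8.5', '0.192,0.054/7.7', '0.186,0.054/6.8', '0.179,0.054/5.9', '0.172,0.054/5.0', '0.165,0.055/4.2', '0.158,0.055/3.3', '0.152,0.055/2.4', '0.145,0.055/1.5', '0.139,0.055/0.6']
0.3 0.07 ['0.250,0.070/11.3', '0.240,0.070/11.3', '0.230,0.070/11.3', '0.22
[... 194 characters left out ...]
39,0.076/5.4', '0.132,0.076/4.6', '0.125,0.076/3.8']
1 0.05 ['0.250,0.050/11.3', '0.240,0.050/11.3', '0.230,0.050/11.3', '0.222,0.053/11.2', '0.217,0.056/11.1', '0.213,0.058/10.9', '0.210,0.059/10.7', '0.207,0.060/10.5', '0.205,0.061/10.3', '0.203,0.061/10.1', '0.201,0.061/9.9', '0.199,0.061/9.7', '0.197,0.062/9.5', '0.195,0.062/9.3', '0.193,0.062/9.0', '0.191,0.062/8.8']
1 0.07 ['0.250,0.070/11.3', '0.240,0.070/11.3', '0.230,0.070/11.3', '0.220,0.070/11.3', '0.210,0.070/11.3', '0.200,0.070/11.3', '0.192,0.074/11.2', '0.186,0.077/11.1', '0.180,0.079/11.0', '0.176,0.081/10.8', '0.171,0.082/10.6', '0.167,0.083/10.5', '0.163,0.084/10.3', '0.160,0.085/10.1', '0.156,0.085/9.9', '0.153,0.086/9.7']
```

```bash
python3 - <<'E'
from h import *
un((.2078,.1128,.05),(.2078-.01758,.1128-.00954,.05))
E
```

```text
M-units [-2.49 -0.86 10.73]
  M-units [-0.91 -0.36 -0.2 ]
```

Call:
apply_moves(
  commands=[
    [-0.23,-0.08,1,0],
    [-0.23,-0.08,1,0],
    [-0.23,-0.08,1,0],
    [-0.23,-0.08,1,0],
    [-0.23,-0.08,1,0],
  ],
)

```text
clock: 25.7
eef_pos: [0.2149, 0.1181, 0.1677]
tool_rot: [0.902, 0.421, 0.099, -0.006]
ft_force: [0.4, 0.0, 0.1]
grip_width: 0.0853
grasp_force: 0.0
```

Call:
apply_moves(
  commands=[
    [-0.23,-0.08,1,0],
    [-0.23,-0.08,1,0],
    [-0.23,-0.08,1,0],
    [-0.23,-0.08,1,0],
    [-0.23,-0.08,1,0],
  ],
)

```text
clock: 26.12
eef_pos: [0.2118, 0.1153, 0.065]
tool_rot: [0.902, 0.421, 0.1, -0.006]
ft_force: [0.7, 0.6, -0.3]
grip_width: 0.0855
grasp_force: 0.0
```

Call:
apply_moves(
  commands=[
    [-0.2,-0.06,0.7,0],
    [-0.91,-0.36,-0.2,0],
    [-0.91,-0.36,-0.2,0],
    [0,0,0,0],
    [0,0,0,0],
  ],
)

```text
clock: 26.53
eef_pos: [0.1839, 0.0999, 0.0639]
tool_rot: [0.902, 0.421, 0.094, -0.006]
ft_force: [-0.0, 0.0, -0.0]
grip_width: 0.0856
grasp_force: 0.0
```

```bash
python3 - <<'E'
from h import *
rep();print(bot.get_obs()["joint_pos"].round(3))
c=cam("side");cv2.imwrite("pics/in.png",cv2.resize(c["image"][80:330,20:280],None,fx=2,fy=2))
E
```

```text
t26.5 p [0.1839 0.0999 0.0639] phi 50.3 tilt [ 0.165  0.09  -0.982] j6 158.5 j1 28.5 F [-0.  0. -0.] grip 0.0856 0.0
[ 0.498 -0.295 -1.086  0.591  0.     2.767]
```

View pics/in.png

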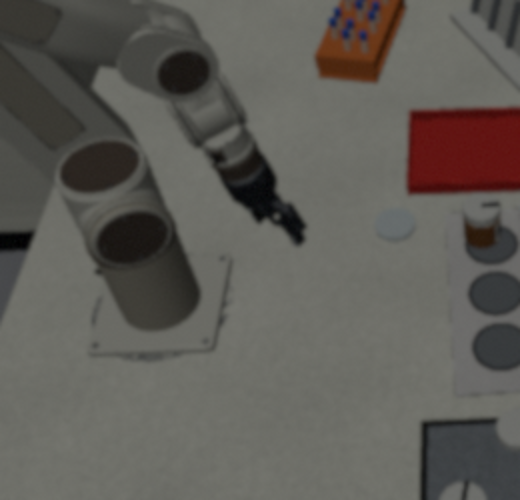

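```bash
python3 - <<'E'
from h import *
p=bot.get_obs()["eef_pos"];u=np.array([.88,.475,0])
un(p-.02*u-[0,0,.015],p-.02*u-[0,0,.015]*0+0)
from kin import *
lo=np.array([-1.05,-1.09,-1.99]);hi=np.array([1.87,1.28,2.15])
for w in(.7,1):
  for dz in (-.01,-.015,-.02):
    x=np.array([-.295,-1.086,.591]);t=.189;r=.209;z=.064;out=[]
    for i in range(25):
        r-=.02;z+=dz
        g=lambda x:np.r_[fk(P,*x)-[r,z],w*(x[0]-x[1]+x[2]-np.pi/2+t)]
        x=least_squares(g,np.clip(x,lo+1e-4,hi-1e-4),bounds=(lo,hi)).x
        r,z=fk(P,*x);t=np.pi/2-(x[0]-x[1]+x[2]);out.append("%.3f,%.3f/%.1f"%(r,z,np.degrees(t)))
    print(w,dz,out[::6])
E
```

```text
Traceback (most recent call last):
ValueError: operands could not be broadcast together with shapes (3,) (0,)
```

```bash
python3 - <<'E'
from h import *
p=bot.get_obs()["eef_pos"];u=np.array([.88,.475,0])
un(p-.02*u-np.array([0,0,.015]))
from kin import *
lo=np.array([-1.05,-1.09,-1.99]);hi=np.array([1.87,1.28,2.15])
for w in(.7,1):
  for dz in (-.01,-.015,-.02):
    x=np.array([-.295,-1.086,.591]);t=.189;r=.209;z=.064;out=[]
    for i in range(25):
        r-=.02;z+=dz
        g=lambda x:np.r_[fk(P,*x)-[r,z],w*(x[0]-x[1]+x[2]-np.pi/2+t)]
        x=least_squares(g,np.clip(x,lo+1e-4,hi-1e-4),bounds=(lo,hi)).x
        r,z=fk(P,*x);t=np.pi/2-(x[0]-x[1]+x[2]);out.append("%.3f,%.3f/%.1f"%(r,z,np.degrees(t)))
    print(w,dz,out[::6])
E
```

```text
M-units [-1.04 -0.41  0.55]
0.7 -0.01 ['0.197,0.066/10.4', '0.115,0.094/8.1', '0.010,0.098/7.0', '-0.019,0.095/2.7', '-0.047,0.095/-1.4']
0.7 -0.015 ['0.199,0.064/10.3', '0.137,0.083/7.0', '0.038,0.100/5.5', '-0.020,0.095/2.5', '-0.048,0.095/-1.7']
0.7 -0.02 ['0.201,0.062/10.1', '0.162,0.065/5.8', '0.112,0.078/2.3', '0.029,0.096/0.5', '-0.047,0.095/-1.5']
1 -0.01 ['0.197,0.067/10.6', '0.114,0.097/9.5', '0.021,0.099/8.6', '0.005,0.097/6.2', '-0.011,0.096/3.8']
1 -0.015 ['0.200,0.065/10.5', '0.135,0.090/8.9', '0.025,0.100/8.4', '0.003,0.097/6.0', '-0.013,0.096/3.5']
1 -0.02 ['0.202,0.063/10.5', '0.160,0.077/8.3', '0.086,0.097/6.9', '0.002,0.097/5.8', '-0.014,0.096/3.3']
```

Call:
apply_moves(
  commands=[
    [-0.82,-0.32,0.9,0],
    [-0.82,-0.32,0.9,0],
    [-0.82,-0.32,0.9,0],
    [-0.82,-0.32,0.9,0],
    [-0.82,-0.32,0.9,0],
  ],
)

```text
clock: 27.0
eef_pos: [0.1749, 0.0948, 0.0415]
tool_rot: [0.905, 0.422, 0.051, -0.003]
ft_force: [-0.2, 0.6, 0.6]
grip_width: 0.0855
grasp_force: 0.0
```

```bash
python3 - <<'E'
from h import *
rep();print(bot.get_obs()["joint_pos"].round(3))
E
```

```text
t27.0 p [0.1749 0.0948 0.0415] phi 50.0 tilt [ 0.09   0.049 -0.995] j6 158.5 j1 28.4 F [-0.2  0.6  0.6] grip 0.0855 0.0
[ 0.496 -0.178 -1.087  0.559  0.     2.766]
```

Call:
apply_moves(
  commands=[
    [-0.93,-0.36,0.5,0],
    [-0.93,-0.36,0.5,0],
    [-0.93,-0.36,0.6,0],
    [0,0,0,0],
    [0,0,0,0],
  ],
)

```text
clock: 27.42
eef_pos: [0.156, 0.084, 0.0463]
tool_rot: [0.906, 0.422, 0.032, -0.002]
ft_force: [0.3, -0.2, 0.1]
grip_width: 0.086
grasp_force: 0.0
```

```bash
python3 - <<'E'
from h import *
rep();print(bot.get_obs()["joint_pos"].round(3))
E
```

```text
t27.4 p [0.156  0.084  0.0463] phi 50.0 tilt [ 0.057  0.031 -0.998] j6 158.3 j1 28.3 F [ 0.3 -0.2  0.1] grip 0.086 0.0
[ 4.930e-01 -2.170e-01 -1.087e+00  6.360e-01  1.000e-03  2.764e+00]
```

Call:
apply_moves(
  commands=[
    [-0.78,-0.3,0.8,0],
    [-0.78,-0.3,0.8,0],
    [-0.78,-0.3,0.8,0],
    [0,0,0,0],
    [0,0,0,0],
  ],
)

```text
clock: 27.83
eef_pos: [0.1474, 0.0787, 0.0402]
tool_rot: [0.907, 0.422, 0.011, -0.001]
ft_force: [-0.7, 0.5, -0.3]
grip_width: 0.0853
grasp_force: 0.0
```

```bash
python3 - <<'E'
from h import *
rep();print(bot.get_obs()["joint_pos"].round(3))
E
```

```text
t27.8 p [0.1474 0.0787 0.0402] phi 49.9 tilt [ 0.019  0.011 -1.   ] j6 158.1 j1 28.0 F [-0.7  0.5 -0.3] grip 0.0853 0.0
[ 4.890e-01 -1.820e-01 -1.087e+00  6.440e-01  1.000e-03  2.759e+00]
```

Call:
apply_moves(
  commands=[
    [-0.78,-0.3,0.8,0],
    [-0.4,-0.16,0.4,0],
    [0,0,0,0],
    [0,0,0,0],
    [0,0,0,0],
  ],
)

```text
clock: 28.25
eef_pos: [0.143, 0.0761, 0.0378]
tool_rot: [0.907, 0.422, 0.001, -0.0]
ft_force: [-0.2, -0.0, -0.0]
grip_width: 0.0856
grasp_force: 0.0
```

```bash
python3 - <<'E'
from h import *
rep((.2,.1,.2),(.45,-.1,.2),(.5937,-.3336,.2));print(bot.get_obs()["joint_pos"].round(3))
E
```

```text
t28.2 p [0.143  0.0761 0.0378] phi 49.9 tilt [ 0.001  0.001 -1.   ] j6 158.0 j1 27.9 F [-0.2 -0.  -0. ] grip 0.0856 0.0
  units [ 2.75  1.41 -8.11] roll -0.0
  units [ 0.39 16.   -0.  ] roll -0.0
  units [-4.31 13.02 -0.  ] roll -0.0
[ 4.880e-01 -1.680e-01 -1.087e+00  6.500e-01  1.000e-03  2.758e+00]
```

The tool is vertical again. I'm heading for jar A, with the yaw already right and the units taken at this yaw.

Call:
apply_moves(
  commands=[
    [0.6,0.3,-0.6,0],
    [0.6,0.3,-1,0],
    [0.5,0.3,-1,0],
    [0.5,0.3,-1,0],
    [0.5,0.2,-1,0],
  ],
)

```text
clock: 28.67
eef_pos: [0.1996, 0.0993, 0.131]
tool_rot: [0.907, 0.422, 0.001, -0.0]
ft_force: [0.3, 0.4, -0.5]
grip_width: 0.0851
grasp_force: 0.0
```

Call:
apply_moves(
  commands=[
    [0.4,0,-1,0],
    [0,0,-1,0],
    [0,0,-1,0],
    [0,0,-0.5,0],
    [0,1,0,0],
  ],
)

```text
clock: 29.08
eef_pos: [0.2197, 0.0938, 0.2019]
tool_rot: [0.905, 0.424, 0.003, -0.001]
ft_force: [0.3, 0.4, -0.1]
grip_width: 0.0855
grasp_force: 0.0
```

Call:
apply_moves(
  commands=[
    [0,1,0,0],
    [0,1,0,0],
    [0,1,0,0],
    [0,1,0,0],
    [0,1,0,0],
  ],
)

```text
clock: 29.5
eef_pos: [0.2966, 0.0272, 0.1999]
tool_rot: [0.907, 0.422, 0.001, -0.0]
ft_force: [-0.7, 0.8, 0.5]
grip_width: 0.0856
grasp_force: 0.0
```

Call:
apply_moves(
  commands=[
    [0,1,0,0],
    [0,1,0,0],
    [0,1,0,0],
    [0,1,0,0],
    [0,1,0,0],
  ],
)

```text
clock: 29.92
eef_pos: [0.3731, -0.0371, 0.1997]
tool_rot: [0.907, 0.422, 0.001, -0.0]
ft_force: [-0.4, 1.4, 0.3]
grip_width: 0.0856
grasp_force: 0.0
```

Call:
apply_moves(
  commands=[
    [0,1,0,0],
    [0,1,0,0],
    [0,1,0,0],
    [0,1,0,0],
    [0,1,0,0],
  ],
)

```text
clock: 30.33
eef_pos: [0.4496, -0.1014, 0.1996]
tool_rot: [0.907, 0.422, 0.001, -0.001]
ft_force: [0.1, 1.2, 0.1]
grip_width: 0.0853
grasp_force: 0.0
```

```bash
python3 - <<'E'
from h import *
c=cam("top")
f=lambda x,y:(x/3.8+220,y/3.8+190)
for o in lids(c,[f(640,112),f(727,250)]):print(o)
print(lids(c,[proj(c,(.5266,.099,.08))],z=.08,th=120))
rep((.5937,-.3336,.2),(.5937,-.3336,.055))
E
```

```text
(array([ 0.5939, -0.3335]), array([18.  , 18.75]), (np.float64(-90.9), np.float32(-84.9), 277), 19.9)
(array([ 0.4748, -0.3978]), array([17.9  , 19.025]), (np.float64(77.8), np.float32(79.0), 290), 20.2)
[(array([0.5166, 0.114 ]), array([13.325, 19.   ]), (np.float64(35.2), np.float32(3.4), 358), 20.2)]
t30.4 p [ 0.4528 -0.1035  0.1997] phi 49.8 tilt [ 0.004 -0.001 -1.   ] j6 117.3 j1 -12.9 F [ 3.1 -1.3  1. ] grip 0.0855 0.0
  units [-4.25e+00  1.28e+01 -1.00e-02] roll -0.0
  units [0.   0.   7.25] roll -0.0
```

Call:
apply_moves(
  commands=[
    [-0.33,1,0,0],
    [-0.33,1,0,0],
    [-0.33,1,0,0],
    [-0.33,1,0,0],
    [-0.33,1,0,0],
  ],
)

```text
clock: 30.8
eef_pos: [0.5046, -0.191, 0.1995]
tool_rot: [0.907, 0.422, 0.001, -0.001]
ft_force: [0.3, -0.9, 1.1]
grip_width: 0.0856
grasp_force: 0.0
```

Call:
apply_moves(
  commands=[
    [-0.33,1,0,0],
    [-0.33,1,0,0],
    [-0.33,1,0,0],
    [-0.33,1,0,0],
    [-0.33,1,0,0],
  ],
)

```text
clock: 31.22
eef_pos: [0.5599, -0.2807, 0.1993]
tool_rot: [0.907, 0.422, 0.0, -0.001]
ft_force: [0.3, 0.6, -0.4]
grip_width: 0.0853
grasp_force: 0.0
```

Call:
apply_moves(
  commands=[
    [-0.33,1,0,0],
    [-0.33,1,0,0],
    [-0.33,0.8,0,0],
    [0,0,0,0],
    [0,0,0,0],
  ],
)

```text
clock: 31.63
eef_pos: [0.5895, -0.3314, 0.1985]
tool_rot: [0.907, 0.422, 0.0, -0.001]
ft_force: [-0.8, 0.4, 0.2]
grip_width: 0.0853
grasp_force: 0.0
```

```bash
python3 - <<'E'
from h import *
rep((.5937,-.3336,.055))
c=cam("top");cv2.imwrite("pics/t5.png",c["image"])
print(lids(c,[proj(c,(.5266,.099,.08))],z=.08,th=120))
E
```

```text
t31.6 p [ 0.5895 -0.3314  0.1985] phi 49.9 tilt [-0.     0.002 -1.   ] j6 100.7 j1 -29.4 F [-0.8  0.4  0.2] grip 0.0853 0.0
  units [0.05 0.23 7.18] roll -0.0
[(array([0.5164, 0.1139]), array([13.425, 18.7  ]), (np.float64(35.8), np.float32(3.4), 355), 20.2)]
```

Call:
apply_moves(
  commands=[
    [0.05,0.2,1,0],
    [0,0,1,0],
    [0,0,1,0],
    [0,0,1,0],
    [0,0,1,0],
  ],
)

```text
clock: 32.1
eef_pos: [0.5931, -0.3313, 0.0993]
tool_rot: [0.906, 0.423, 0.001, -0.001]
ft_force: [0.3, -1.1, -0.1]
grip_width: 0.0859
grasp_force: 0.0
```

Call:
apply_moves(
  commands=[
    [0,0,1,0],
    [0,0,0.7,0],
    [0,0,0.4,0],
    [0,0,0,0],
    [0,0,0,0],
  ],
)

```text
clock: 32.52
eef_pos: [0.5935, -0.332, 0.0581]
tool_rot: [0.906, 0.422, 0.001, -0.001]
ft_force: [0.0, 0.2, 0.6]
grip_width: 0.0853
grasp_force: 0.0
```

Call:
apply_moves(
  commands=[
    [0,0,0,0],
    [0,0,0,0],
    [0,0,0,0],
    [0,0,0,0],
    [0,0,0,0],
  ],
  claw=1,
)

```text
clock: 32.93
eef_pos: [0.5948, -0.3334, 0.0599]
tool_rot: [0.907, 0.422, 0.002, 0.001]
ft_force: [-0.0, -0.9, 6.1]
grip_width: 0.0608
grasp_force: 65.8
```

Call:
apply_moves(
  commands=[
    [0,0,0,0],
    [0,0,0,0],
    [0,0,0,0],
    [0,0,0,0],
    [0,0,0,0],
  ],
)

```text
clock: 33.35
eef_pos: [0.5949, -0.3334, 0.06]
tool_rot: [0.907, 0.422, 0.002, 0.001]
ft_force: [-0.3, 0.2, 6.1]
grip_width: 0.0608
grasp_force: 65.8
```

Call:
apply_moves(
  commands=[
    [0,0,-0.5,0],
    [0,0,-1,0],
    [0,0,-1,0],
    [0,0,-1,0],
    [0,0,-1,0],
  ],
)

```text
clock: 33.77
eef_pos: [0.5928, -0.3326, 0.1481]
tool_rot: [0.907, 0.422, 0.0, -0.001]
ft_force: [0.0, 0.2, -2.4]
grip_width: 0.0606
grasp_force: 65.6
```

```bash
python3 - <<'E'
from h import *
rep((.53,-.22,.15),(.5311,-.0059,.15))
c=cam("top");a=c["image"]
cv2.imwrite("pics/t6.png",cv2.resize(a[200:290,225:355],None,fx=5,fy=5,interpolation=cv2.INTER_CUBIC))
E
```

```text
t33.8 p [ 0.5928 -0.3326  0.1481] phi 49.9 tilt [-0.001  0.002 -1.   ] j6 100.7 j1 -29.3 F [ 0.   0.2 -2.4] grip 0.0606 65.6
  units [ 2.29 -6.02 -0.1 ] roll -0.0
  units [ 8.23 -6.85 -0.  ] roll -0.0
```

View pics/t6.png

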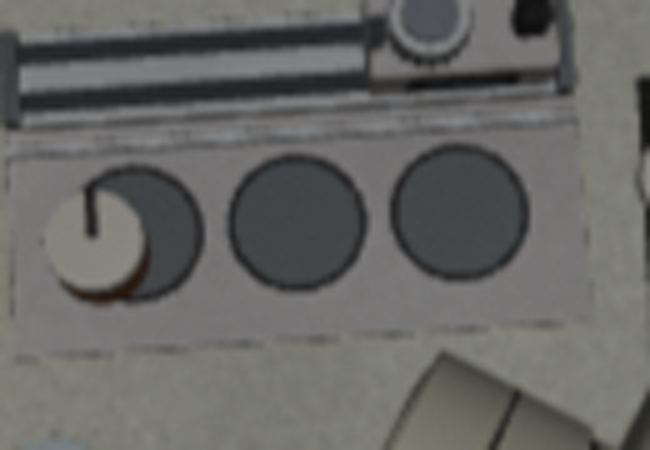

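The disturbance has knocked jar C about 30 mm to +y; its lid is at (97,240) in the crop, still upright. I'll fix that later and place jar A on pad1 now.

Call:
apply_moves(
  commands=[
    [0.81,-0.99,0,0],
    [0.81,-0.99,0,0],
    [0.81,-0.99,0,0],
    [0.81,-0.99,0,0],
    [0.81,-0.99,0,0],
  ],
)

```text
clock: 34.23
eef_pos: [0.5688, -0.2059, 0.1469]
tool_rot: [0.907, 0.422, 0.0, -0.001]
ft_force: [0.4, 0.7, -1.8]
grip_width: 0.0608
grasp_force: 66.1
```

Call:
apply_moves(
  commands=[
    [0.81,-0.99,0,0],
    [0.81,-0.99,0,0],
    [0.81,-0.99,0,0],
    [0.81,-0.99,0,0],
    [0.81,-0.99,0,0],
  ],
)

```text
clock: 34.65
eef_pos: [0.5452, -0.0803, 0.1473]
tool_rot: [0.907, 0.422, 0.0, -0.001]
ft_force: [0.5, -0.3, -3.0]
grip_width: 0.0605
grasp_force: 66.1
```

Call:
apply_moves(
  commands=[
    [0.81,-0.99,0,0],
    [0.81,-0.99,0,0],
    [0.81,-0.99,0,0],
    [0,0,0,-0.112],
    [0,0,0,-0.112],
  ],
)

```text
clock: 35.07
eef_pos: [0.531, -0.0044, 0.1474]
tool_rot: [0.849, 0.529, 0.0, -0.001]
ft_force: [-0.1, 0.5, -3.1]
grip_width: 0.0607
grasp_force: 66.3
```

Call:
apply_moves(
  commands=[
    [0,0,0,-0.112],
    [0,0,0,-0.112],
    [0,0,0,-0.112],
    [0,0,0,-0.112],
    [0,0,0,-0.112],
  ],
)

```text
clock: 35.48
eef_pos: [0.5314, -0.006, 0.1474]
tool_rot: [0.661, 0.751, 0.0, -0.001]
ft_force: [-0.8, -0.6, -2.7]
grip_width: 0.0605
grasp_force: 66.2
```

Call:
apply_moves(
  commands=[
    [0,0,0,-0.112],
    [0,0,0,-0.112],
    [0,0,0,-0.112],
    [0,0,0,-0.112],
    [0,0,0,-0.112],
  ],
)

```text
clock: 35.9
eef_pos: [0.5314, -0.0061, 0.1473]
tool_rot: [0.415, 0.91, 0.0, -0.001]
ft_force: [-0.2, 0.2, -2.9]
grip_width: 0.0606
grasp_force: 66.2
```

Call:
apply_moves(
  commands=[
    [0,0,0,-0.112],
    [0,0,0,0],
    [0,0,0,0],
    [0,0,0,0],
    [0,0,0,0],
  ],
)

```text
clock: 36.32
eef_pos: [0.5319, -0.006, 0.1479]
tool_rot: [0.365, 0.931, 0.001, 0.0]
ft_force: [0.4, 0.3, -2.6]
grip_width: 0.0604
grasp_force: 66.2
```

```bash
python3 - <<'E'
from h import *
rep((.5311,-.0059,.068))
E
```

```text
t36.3 p [ 0.5319 -0.006   0.1479] phi 137.2 tilt [ 0.001  0.001 -1.   ] j6 42.1 j1 -0.7 F [ 0.4  0.3 -2.6] grip 0.0604 66.2
  units [ 0.04 -0.02  3.99] roll -0.0
```

Call:
apply_moves(
  commands=[
    [0,0,1,0],
    [0,0,1,0],
    [0,0,1,0],
    [0,0,0.6,0],
    [0,0,0.3,0],
  ],
)

```text
clock: 36.73
eef_pos: [0.5307, -0.0059, 0.068]
tool_rot: [0.365, 0.931, 0.0, -0.002]
ft_force: [-0.1, -0.3, -2.5]
grip_width: 0.0605
grasp_force: 66.3
```

Call:
apply_moves(
  commands=[
    [0,0,0.1,0],
    [0,0,0.05,0],
    [0,0,0,0],
    [0,0,0,0],
    [0,0,0,0],
  ],
)

```text
clock: 37.15
eef_pos: [0.5322, -0.006, 0.0679]
tool_rot: [0.364, 0.931, 0.001, 0.0]
ft_force: [-3.6, 0.1, 4.8]
grip_width: 0.0603
grasp_force: 66.7
```

Call:
apply_moves(
  commands=[
    [0,0,0,0],
    [0,0,0,0],
    [0,0,0,0],
    [0,0,0,0],
    [0,0,0,0],
  ],
  claw=0,
)

```text
clock: 37.57
eef_pos: [0.5325, -0.0059, 0.0671]
tool_rot: [0.364, 0.931, 0.001, 0.0]
ft_force: [0.1, -0.2, 0.6]
grip_width: 0.0857
grasp_force: 0.0
```

Call:
apply_moves(
  commands=[
    [0,0,-0.5,0],
    [0,0,-1,0],
    [0,0,-1,0],
    [0,0,-1,0],
    [0,0,-1,0],
  ],
)

```text
clock: 37.98
eef_pos: [0.5321, -0.0061, 0.1587]
tool_rot: [0.364, 0.931, 0.001, 0.0]
ft_force: [0.2, 0.3, 0.6]
grip_width: 0.0852
grasp_force: 0.0
```

```bash
python3 - <<'E'
from h import *
c=bot.camera("top");k=dict(c);k["image"]=cv2.imread("pics/t5.png")
C=lids(k,[(244.4,248)],z=.08,th=120)[0];print(C)
x,y=C[0];rep((x,y,.15),(x,y,.065))
E
```

```text
(array([0.5121, 0.1221]), array([18.55 , 20.725]), (np.float64(-8.0), np.float32(4.0), 319), 20.2)
t38.0 p [ 0.5346 -0.0061  0.1631] phi 137.3 tilt [ 0.009  0.001 -1.   ] j6 42.0 j1 -0.7 F [ 1.9 -0.5  1.8] grip 0.0855 0.0
  units [5.17 3.94 0.66] roll -0.0
  units [0.   0.   4.25] roll -0.0
```

Call:
apply_moves(
  commands=[
    [1,0.8,0,0],
    [1,0.8,0,0],
    [1,0.8,0,0],
    [1,0.8,0,0],
    [1.0,0.8,0,0],
  ],
)

```text
clock: 38.45
eef_pos: [0.5127, 0.1216, 0.1578]
tool_rot: [0.364, 0.931, 0.001, 0.001]
ft_force: [-0.1, 0.3, 0.1]
grip_width: 0.0856
grasp_force: 0.0
```

Call:
apply_moves(
  commands=[
    [0.08,0.03,1,0],
    [0,0,1,0],
    [0,0,1,0],
    [0,0,1,0],
    [0,0,0.6,0],
  ],
)

```text
clock: 38.87
eef_pos: [0.5112, 0.1222, 0.0637]
tool_rot: [0.364, 0.931, 0.0, -0.001]
ft_force: [0.2, -0.2, 0.1]
grip_width: 0.0854
grasp_force: 0.0
```

Call:
apply_moves(
  commands=[
    [0,0,0,0],
    [0,0,0,0],
    [0,0,0,0],
    [0,0,0,0],
    [0,0,0,0],
  ],
  claw=1,
)

```text
clock: 39.28
eef_pos: [0.5128, 0.1223, 0.066]
tool_rot: [0.364, 0.931, 0.001, 0.001]
ft_force: [-1.0, 0.5, -2.5]
grip_width: 0.061
grasp_force: 65.2
```

Call:
apply_moves(
  commands=[
    [0,0,0,0],
    [0,0,0,0],
    [0,0,0,0],
    [0,0,0,0],
    [0,0,0,0],
  ],
)

```text
clock: 39.7
eef_pos: [0.5126, 0.1223, 0.0658]
tool_rot: [0.364, 0.931, 0.001, 0.001]
ft_force: [-1.1, 0.5, 2.7]
grip_width: 0.061
grasp_force: 65.5
```

Call:
apply_moves(
  commands=[
    [0,0,-0.5,0],
    [0,0,-0.5,0],
    [0,0,0,0],
    [0,0,0,0],
    [0,0,0,0],
  ],
)

```text
clock: 40.12
eef_pos: [0.5122, 0.1222, 0.0854]
tool_rot: [0.364, 0.931, 0.001, 0.0]
ft_force: [-0.5, -0.9, -2.7]
grip_width: 0.0607
grasp_force: 65.6
```

```bash
python3 - <<'E'
from h import *
rep((.5266,.0988,.09))
E
```

```text
t40.1 p [0.5122 0.1222 0.0854] phi 137.3 tilt [ 0.001  0.001 -1.   ] j6 56.1 j1 13.4 F [-0.5 -0.9 -2.7] grip 0.0607 65.6
  units [-1.32 -0.37 -0.23] roll -0.0
```

Call:
apply_moves(
  commands=[
    [-0.66,-0.18,0,0],
    [-0.66,-0.18,0,0],
    [0,0,0.5,0],
    [0,0,0.3,0],
    [0,0,0.18,0],
  ],
)

```text
clock: 40.53
eef_pos: [0.5263, 0.0981, 0.0656]
tool_rot: [0.365, 0.931, 0.0, -0.0]
ft_force: [-10.4, -3.3, 30.6]
grip_width: 0.0606
grasp_force: 69.0
```

Call:
apply_moves(
  commands=[
    [0,0,0,0],
    [0,0,0,0],
    [0,0,0,0],
    [0,0,0,0],
    [0,0,0,0],
  ],
)

```text
clock: 40.95
eef_pos: [0.5263, 0.0982, 0.0658]
tool_rot: [0.364, 0.931, -0.0, 0.0]
ft_force: [-2.1, -4.0, 5.7]
grip_width: 0.0608
grasp_force: 66.0
```

Call:
apply_moves(
  commands=[
    [0,0,0,0],
    [0,0,0,0],
    [0,0,0,0],
    [0,0,0,0],
    [0,0,0,0],
  ],
  claw=0,
)

```text
clock: 41.37
eef_pos: [0.5267, 0.0993, 0.0654]
tool_rot: [0.364, 0.931, 0.001, 0.0]
ft_force: [0.5, 0.2, -0.3]
grip_width: 0.0854
grasp_force: 0.0
```

Call:
apply_moves(
  commands=[
    [0,0,-0.5,0],
    [0,0,-1,0],
    [0,0,-1,0],
    [0,0,-1,0],
    [0,0,-1,0],
  ],
)

```text
clock: 41.78
eef_pos: [0.5266, 0.099, 0.1572]
tool_rot: [0.364, 0.931, 0.001, 0.0]
ft_force: [0.7, 1.2, -0.4]
grip_width: 0.0856
grasp_force: 0.0
```

```bash
python3 - <<'E'
from h import *
rep((.52,-.05,.19),(.4749,-.3978,.19))
E
```

```text
t41.8 p [0.5266 0.099  0.1572] phi 137.3 tilt [ 0.001  0.002 -1.   ] j6 53.3 j1 10.6 F [ 0.7  1.2 -0.4] grip 0.0856 0.0
  units [-4.81 -5.7  -1.64] roll -0.0
  units [-10.14 -14.31  -0.  ] roll -0.0
```

Call:
apply_moves(
  commands=[
    [-0.75,-1,-0.4,0],
    [-0.75,-1,-0.4,0],
    [-0.75,-1,-0.4,0],
    [-0.75,-1,-0.4,0],
    [-0.75,-1,0,0],
  ],
)

```text
clock: 42.2
eef_pos: [0.5148, -0.0265, 0.1901]
tool_rot: [0.364, 0.931, 0.002, 0.002]
ft_force: [0.0, -0.4, 0.9]
grip_width: 0.0855
grasp_force: 0.0
```

Call:
apply_moves(
  commands=[
    [-0.75,-1,0,0],
    [-0.75,-1,0,0],
    [-0.75,-1,0,0],
    [-0.75,-1,0,0],
    [-0.75,-1,0,0],
  ],
)

```text
clock: 42.62
eef_pos: [0.501, -0.151, 0.1882]
tool_rot: [0.364, 0.931, 0.001, 0.001]
ft_force: [0.4, 0.2, 0.1]
grip_width: 0.0851
grasp_force: 0.0
```

Call:
apply_moves(
  commands=[
    [-0.75,-1,0,0],
    [-0.75,-1,0,0],
    [-0.75,-1,0,0],
    [-0.75,-1,0,0],
    [-0.75,-1,0,0],
  ],
)

```text
clock: 43.03
eef_pos: [0.4883, -0.2754, 0.188]
tool_rot: [0.364, 0.931, 0.001, 0.001]
ft_force: [0.4, 0.7, 0.1]
grip_width: 0.0855
grasp_force: 0.0
```

Call:
apply_moves(
  commands=[
    [-0.75,-1,0,0],
    [-0.75,-1,0,0],
    [-0.75,-1,0,0],
    [-0.75,-1,0,0],
    [-0.7,-1,0,0],
  ],
)

```text
clock: 43.45
eef_pos: [0.4749, -0.3991, 0.1877]
tool_rot: [0.364, 0.931, 0.001, 0.001]
ft_force: [0.0, -0.8, 0.1]
grip_width: 0.0852
grasp_force: 0.0
```

```bash
python3 - <<'E'
from h import *
c=cam("top")
for P in((.5311,-.0059),(.5266,.099)):
    print(lids(c,[proj(c,P+(.08,))],z=.08,th=120))
s=cam("side");g=proj(s,(.4749,-.3978,.073))
cv2.imwrite("pics/t8.png",cv2.resize(np.hstack([c["image"][190:290,225:425],s["image"][180:280,225:365]]),None,fx=2.3,fy=2.3,interpolation=cv2.INTER_CUBIC))
rep((.4749,-.3978,.055))
E
```

```text
[(array([ 0.5343, -0.006 ]), array([18.75, 19.95]), (np.float64(3.3), np.float32(1.3), 315), 20.1)]
[(array([0.5287, 0.0976]), array([18.775, 19.575]), (np.float64(2.6), np.float32(3.0), 340), 20.2)]
t43.5 p [ 0.4743 -0.4014  0.1873] phi 137.1 tilt [ 0.002 -0.001 -1.   ] j6 2.7 j1 -40.3 F [ 0.3  0.1 -0.6] grip 0.0853 0.0
  units [0.1  0.15 6.62] roll -0.0
```

View pics/t8.png

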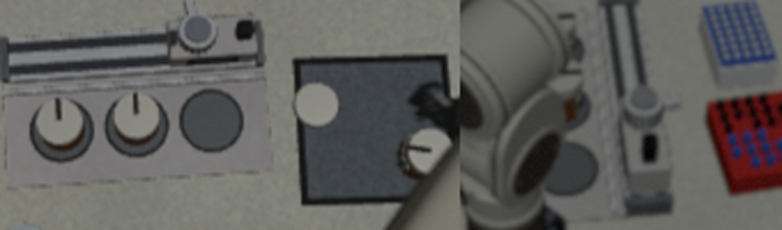

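Jars A and C are centred on pad1 and pad2, with their ridges at (135,100) and (58,105) in the crop and within 2° of the track direction. Now I'll grasp jar B.

Call:
apply_moves(
  commands=[
    [0.05,0.1,1,0],
    [0,0,1,0],
    [0,0,1,0],
    [0,0,1,0],
    [0,0,1,0],
  ],
)

```text
clock: 43.97
eef_pos: [0.476, -0.3947, 0.0868]
tool_rot: [0.364, 0.931, 0.001, 0.0]
ft_force: [-0.2, -0.4, 0.5]
grip_width: 0.0855
grasp_force: 0.0
```

Call:
apply_moves(
  commands=[
    [0,0,0.8,0],
    [0,0,0.5,0],
    [0,0,0.3,0],
    [0,0,0,0],
    [0,0,0,0],
  ],
)

```text
clock: 44.38
eef_pos: [0.4762, -0.3955, 0.0556]
tool_rot: [0.364, 0.931, 0.001, 0.001]
ft_force: [-0.1, 0.8, 0.4]
grip_width: 0.0854
grasp_force: 0.0
```

Call:
apply_moves(
  commands=[
    [0,0,0,0],
    [0,0,0,0],
    [0,0,0,0],
    [0,0,0,0],
    [0,0,0,0],
  ],
  claw=1,
)

```text
clock: 44.8
eef_pos: [0.4767, -0.3965, 0.0567]
tool_rot: [0.364, 0.931, 0.0, 0.002]
ft_force: [-0.1, -0.0, 6.6]
grip_width: 0.0608
grasp_force: 65.5
```

Call:
apply_moves(
  commands=[
    [0,0,0,0],
    [0,0,0,0],
    [0,0,0,0],
    [0,0,0,0],
    [0,0,0,0],
  ],
)

```text
clock: 45.22
eef_pos: [0.4768, -0.3965, 0.0567]
tool_rot: [0.364, 0.931, 0.0, 0.002]
ft_force: [-0.4, 0.2, 6.4]
grip_width: 0.0606
grasp_force: 65.5
```

Call:
apply_moves(
  commands=[
    [0,0,-0.5,0],
    [0,0,-1,0],
    [0,0,-1,0],
    [0,0,-1,0],
    [0,0,-1,0],
  ],
)

```text
clock: 45.63
eef_pos: [0.4751, -0.3952, 0.1456]
tool_rot: [0.364, 0.931, 0.001, -0.001]
ft_force: [0.7, -0.4, -2.6]
grip_width: 0.061
grasp_force: 65.2
```

```bash
python3 - <<'E'
from h import *
rep((.535,-.1108,.145))
E
```

```text
t45.6 p [ 0.4751 -0.3952  0.1456] phi 137.3 tilt [-0.     0.003 -1.   ] j6 2.9 j1 -39.8 F [ 0.7 -0.4 -2.6] grip 0.061 65.2
  units [ 7.45 12.48  0.03] roll -0.0
```

Call:
apply_moves(
  commands=[
    [0.57,0.96,0,0],
    [0.57,0.96,0,0],
    [0.57,0.96,0,0],
    [0.57,0.96,0,0],
    [0.57,0.96,0,0],
  ],
)

```text
clock: 46.05
eef_pos: [0.4984, -0.2852, 0.1451]
tool_rot: [0.364, 0.931, 0.001, -0.0]
ft_force: [-0.0, 1.3, -2.0]
grip_width: 0.0605
grasp_force: 65.3
```

Call:
apply_moves(
  commands=[
    [0.57,0.96,0,0],
    [0.57,0.96,0,0],
    [0.57,0.96,0,0],
    [0.57,0.96,0,0],
    [0.57,0.96,0,0],
  ],
)

```text
clock: 46.47
eef_pos: [0.5217, -0.176, 0.1453]
tool_rot: [0.364, 0.931, 0.001, -0.0]
ft_force: [0.1, 0.0, -1.5]
grip_width: 0.0609
grasp_force: 65.3
```

Call:
apply_moves(
  commands=[
    [0.57,0.96,0,0],
    [0.57,0.96,0,0],
    [0.6,0.96,0,0],
    [0,0,0,0.116],
    [0,0,0,0.116],
  ],
)

```text
clock: 46.88
eef_pos: [0.5353, -0.1096, 0.1454]
tool_rot: [0.476, 0.88, 0.001, -0.001]
ft_force: [-0.8, 0.5, -2.3]
grip_width: 0.0608
grasp_force: 65.3
```

Call:
apply_moves(
  commands=[
    [0,0,0,0.116],
    [0,0,0,0.116],
    [0,0,0,0.116],
    [0,0,0,0.116],
    [0,0,0,0.116],
  ],
)

```text
clock: 47.3
eef_pos: [0.535, -0.1111, 0.1453]
tool_rot: [0.718, 0.696, 0.001, -0.001]
ft_force: [0.4, -0.2, -2.2]
grip_width: 0.0609
grasp_force: 65.1
```

Call:
apply_moves(
  commands=[
    [0,0,0,0.116],
    [0,0,0,0.116],
    [0,0,0,0.116],
    [0,0,0,0.116],
    [0,0,0,0],
  ],
)

```text
clock: 47.72
eef_pos: [0.5351, -0.1112, 0.1453]
tool_rot: [0.863, 0.505, 0.0, -0.001]
ft_force: [0.1, -0.2, -1.3]
grip_width: 0.0611
grasp_force: 65.0
```

```bash
python3 - <<'E'
from h import *
rep((.535,-.1105,.065))
E
```

```text
t47.7 p [ 0.5351 -0.1112  0.1453] phi 60.6 tilt [-0.     0.002 -1.   ] j6 107.6 j1 -11.8 F [ 0.1 -0.2 -1.3] grip 0.0611 65.0
  units [ 0.03 -0.02  4.02] roll -0.0
```

Call:
apply_moves(
  commands=[
    [0,0,1,0],
    [0,0,1,0],
    [0,0,1,0],
    [0,0,0.7,0],
    [0,0,0.3,0],
  ],
)

```text
clock: 48.13
eef_pos: [0.5337, -0.1106, 0.0647]
tool_rot: [0.862, 0.507, -0.001, -0.002]
ft_force: [-17.2, 3.7, 46.4]
grip_width: 0.0611
grasp_force: 69.7
```

Call:
apply_moves(
  commands=[
    [0,0,0.08,0],
    [0,0,0,0],
    [0,0,0,0],
    [0,0,0,0],
    [0,0,0,0],
  ],
)

```text
clock: 48.55
eef_pos: [0.5351, -0.111, 0.0648]
tool_rot: [0.862, 0.506, 0.0, -0.001]
ft_force: [-4.7, 2.3, 7.0]
grip_width: 0.0606
grasp_force: 65.8
```

Call:
apply_moves(
  commands=[
    [0,0,0,0],
    [0,0,0,0],
    [0,0,0,0],
    [0,0,0,0],
    [0,0,0,0],
  ],
  claw=0,
)

```text
clock: 48.97
eef_pos: [0.5359, -0.1113, 0.0637]
tool_rot: [0.863, 0.506, 0.001, -0.0]
ft_force: [0.4, -0.4, 0.3]
grip_width: 0.0856
grasp_force: 0.0
```

Call:
apply_moves(
  commands=[
    [0,0,-0.5,0],
    [0,0,-1,0],
    [0,0,-1,0],
    [0,0,-1,0],
    [0,0,-1,0],
  ],
)

```text
clock: 49.38
eef_pos: [0.5356, -0.1114, 0.1553]
tool_rot: [0.863, 0.506, 0.001, -0.0]
ft_force: [0.6, 0.7, -0.1]
grip_width: 0.0853
grasp_force: 0.0
```

Call:
apply_moves(
  commands=[
    [0,0,-1,0],
    [0,0,-1,0],
    [0,0,0,0.09],
    [0,0,0,0.09],
    [0,0,0,0],
  ],
)

```text
clock: 49.8
eef_pos: [0.5359, -0.1115, 0.1951]
tool_rot: [0.907, 0.421, 0.001, 0.0]
ft_force: [-0.3, -0.4, -0.7]
grip_width: 0.0852
grasp_force: 0.0
```

```bash
python3 - <<'E'
from h import *
rep((.638,-.09,.2))
s=cam("side");c=cam("top")
for P in((.5352,-.1108),(.5311,-.0059),(.5266,.099)):
    g=proj(s,P+(.08,));print(lids(s,[g],z=.08,th=120),lids(c,[proj(c,P+(.08,))],z=.08,th=120))
E
```

```text
t49.8 p [ 0.5359 -0.1115  0.1951] phi 49.9 tilt [ 0.003  0.001 -1.   ] j6 118.3 j1 -11.8 F [-0.3 -0.4 -0.7] grip 0.0852 0.0
  units [ 4.11  3.21 -0.24] roll -0.0Traceback (most recent call last):
  File "<stdin>", line 5, in <module>
  File "h.py", line 20, in lids
    k=cv2.convexHull(max(cs,key=cv2.contourArea)); (x,y),r=cv2.minEnclosingCircle(k)
                     ~~~^^^^^^^^^^^^^^^^^^^^^^^^
ValueError: max() iterable argument is empty
```

Call:
apply_moves(
  commands=[
    [-1,0.2,0,0],
    [-1,0.2,0,0],
    [-1,0.2,0,0],
    [-1,0.2,0,0],
    [-1,0.2,0,0],
  ],
)

```text
clock: 50.32
eef_pos: [0.4858, -0.2014, 0.1933]
tool_rot: [0.906, 0.423, 0.0, -0.001]
ft_force: [-0.0, 0.1, -0.3]
grip_width: 0.0853
grasp_force: 0.0
```

Call:
apply_moves(
  commands=[
    [-1,0.2,0,0],
    [-1,0.2,0,0],
    [-1,0.2,0,0],
    [-1,0.2,0,0],
    [-1,0.2,0,0],
  ],
)

```text
clock: 50.73
eef_pos: [0.4367, -0.2909, 0.1932]
tool_rot: [0.906, 0.423, 0.001, -0.001]
ft_force: [0.2, -0.0, -0.3]
grip_width: 0.0853
grasp_force: 0.0
```

```bash
python3 - <<'E'
from h import *
rep((.638,-.09,.2))
c=cam("top")
for P in((.5352,-.1108),(.5311,-.0059),(.5266,.099)):
    print(lids(c,[proj(c,P+(.08,))],z=.08,th=120))
f=lambda x,y:(x/3.8+220,y/3.8+190)
cv2.imwrite("pics/t9.png",cv2.resize(c["image"][170:290,225:425],None,fx=4,fy=4,interpolation=cv2.INTER_CUBIC))
E
```

```text
t50.7 p [ 0.4367 -0.2909  0.1932] phi 50.1 tilt [ 0.     0.002 -1.   ] j6 96.2 j1 -33.7 F [ 0.2 -0.  -0.3] grip 0.0853 0.0
  units [14.16  1.27 -0.34] roll -0.0
[(array([ 0.5336, -0.1114]), array([18.7, 18.8]), (np.float64(4.4), np.float32(2.1), 297), 20.1)]
[(array([ 0.5339, -0.0061]), array([18.575, 19.475]), (np.float64(4.0), np.float32(1.3), 313), 20.1)]
[(array([0.5283, 0.0976]), array([18.7  , 19.175]), (np.float64(2.4), np.float32(3.2), 334), 20.2)]
```

View pics/t9.png

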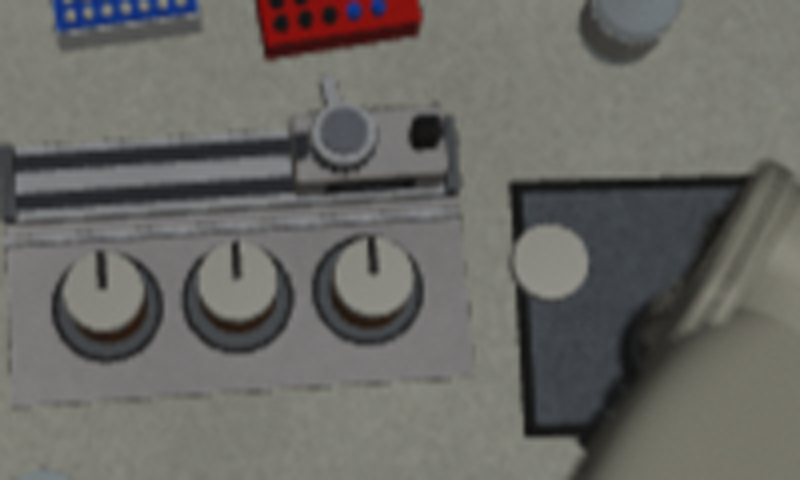

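All three jars are centred on their pads with the ridges towards the track. The collar is at (343,133) in the crop with the lug open. I'll take the collar again to slide the carriage.

Call:
apply_moves(
  commands=[
    [0.95,0.08,0,0],
    [0.95,0.08,0,0],
    [0.95,0.08,0,0],
    [0.95,0.08,0,0],
    [0.95,0.08,0,0],
  ],
)

```text
clock: 51.2
eef_pos: [0.505, -0.222, 0.1933]
tool_rot: [0.906, 0.423, 0.0, -0.001]
ft_force: [-0.2, -0.6, 0.1]
grip_width: 0.0854
grasp_force: 0.0
```

Call:
apply_moves(
  commands=[
    [0.95,0.08,0,0],
    [0.95,0.08,0,0],
    [0.95,0.08,0,0],
    [0.95,0.08,0,0],
    [0.95,0.08,0,0],
  ],
)

```text
clock: 51.62
eef_pos: [0.5724, -0.1541, 0.1934]
tool_rot: [0.906, 0.423, 0.0, -0.001]
ft_force: [0.3, -0.3, -0.6]
grip_width: 0.0855
grasp_force: 0.0
```

Call:
apply_moves(
  commands=[
    [0.95,0.08,0,0],
    [0.95,0.08,0,0],
    [0.95,0.08,0,0],
    [0.95,0.08,0,0],
    [0.86,0.08,0,0],
  ],
)

```text
clock: 52.03
eef_pos: [0.6386, -0.0878, 0.1934]
tool_rot: [0.906, 0.423, 0.0, -0.001]
ft_force: [1.2, 0.0, -0.3]
grip_width: 0.0855
grasp_force: 0.0
```

Call:
apply_moves(
  commands=[
    [0,0,0,0],
    [0,0,0,0],
    [0,0,0,0],
    [0,0,0,0],
    [0,0,0,0],
  ],
)

```text
clock: 52.45
eef_pos: [0.6375, -0.0897, 0.194]
tool_rot: [0.907, 0.422, 0.001, -0.0]
ft_force: [0.0, 0.6, -0.1]
grip_width: 0.0856
grasp_force: 0.0
```

```bash
python3 - <<'E'
from h import *
rep((.638,-.09,.1222))
c=cam("top");print(ray(c,(343/4+225-.4,133/4+170-.4),.123))
E
```

```text
t52.5 p [ 0.6375 -0.0897  0.194 ] phi 49.9 tilt [ 0.001  0.001 -1.   ] j6 122.1 j1 -8.0 F [ 0.   0.6 -0.1] grip 0.0856 0.0
  units [0.01 0.03 3.59] roll -0.0
[ 0.63668182 -0.08927878  0.123     ]
```

Call:
apply_moves(
  commands=[
    [0,0,1,0],
    [0,0,1,0],
    [0,0,0.8,0],
    [0,0,0.5,0],
    [0,0,0.28,0],
  ],
)

```text
clock: 52.92
eef_pos: [0.637, -0.0892, 0.1207]
tool_rot: [0.907, 0.422, -0.0, -0.001]
ft_force: [0.5, 0.1, 0.2]
grip_width: 0.0856
grasp_force: 0.0
```

Call:
apply_moves(
  commands=[
    [0,0,0,0],
    [0,0,0,0],
    [0,0,0,0],
    [0,0,0,0],
    [0,0,0,0],
  ],
  claw=1,
)

```text
clock: 53.33
eef_pos: [0.6392, -0.0891, 0.1242]
tool_rot: [0.907, 0.422, 0.002, 0.001]
ft_force: [0.2, -0.1, 3.4]
grip_width: 0.048
grasp_force: 62.5
```

Call:
apply_moves(
  commands=[
    [0,0,0,0],
    [0,0,0,0],
    [0,0,0,0],
    [0,0,0,0],
    [0,0,0,0],
  ],
)

```text
clock: 53.75
eef_pos: [0.6392, -0.0891, 0.1241]
tool_rot: [0.907, 0.422, 0.002, 0.001]
ft_force: [-0.4, -0.7, 5.5]
grip_width: 0.048
grasp_force: 62.6
```

Call:
apply_moves(
  commands=[
    [0.3,-0.28,0,0],
    [0.6,-0.55,0,0],
    [0.6,-0.55,0,0],
    [0.6,-0.55,0,0],
    [0.6,-0.55,0,0],
  ],
)

```text
clock: 54.17
eef_pos: [0.6362, -0.0162, 0.1241]
tool_rot: [0.907, 0.421, 0.002, 0.001]
ft_force: [0.8, -4.2, 5.3]
grip_width: 0.0481
grasp_force: 63.0
```

Call:
apply_moves(
  commands=[
    [0.6,-0.55,0,0],
    [0.6,-0.55,0,0],
    [0.6,-0.55,0,0],
    [0.6,-0.55,0,0],
    [0.6,-0.55,0,0],
  ],
)

```text
clock: 54.58
eef_pos: [0.6329, 0.0654, 0.1241]
tool_rot: [0.907, 0.422, 0.002, 0.001]
ft_force: [0.8, -2.9, 4.7]
grip_width: 0.0479
grasp_force: 63.0
```

```bash
python3 - <<'E'
from h import *
rep((.6289,.1298,.1222));print(bot.get_obs()["ft_torque"])
E
```

```text
t54.6 p [0.6329 0.0654 0.1241] phi 49.9 tilt [ 0.005 -0.001 -1.   ] j6 136.1 j1 5.9 F [ 0.8 -2.9  4.7] grip 0.0479 63.0
  units [ 2.33 -2.23  0.1 ] roll -0.0
[-0.6487476  -0.24078177 -0.00816358]
```

Call:
apply_moves(
  commands=[
    [0.6,-0.55,0,0],
    [0.6,-0.55,0,0],
    [0.6,-0.55,0,0],
    [0.4,-0.37,0,0],
    [0.1,-0.09,0,0],
  ],
)

```text
clock: 55.0
eef_pos: [0.6302, 0.1298, 0.1241]
tool_rot: [0.906, 0.423, 0.003, 0.0]
ft_force: [2.6, -2.3, 6.9]
grip_width: 0.0479
grasp_force: 63.0
```

Call:
apply_moves(
  commands=[
    [0.05,-0.05,0,0],
    [0.05,-0.05,0,0],
    [0,0,0,0],
    [0,0,0,0],
    [0,0,0,0],
  ],
)

```text
clock: 55.42
eef_pos: [0.6302, 0.1305, 0.1241]
tool_rot: [0.907, 0.422, 0.003, 0.001]
ft_force: [1.9, -3.4, 4.8]
grip_width: 0.0478
grasp_force: 63.0
```

Call:
apply_moves(
  commands=[
    [0.04,-0.04,0,0],
    [0.04,-0.04,0,0],
    [0,0,0,0],
    [0,0,0,0],
    [0,0,0,0],
  ],
)

```text
clock: 55.83
eef_pos: [0.6301, 0.1306, 0.1241]
tool_rot: [0.907, 0.421, 0.002, 0.002]
ft_force: [2.2, -7.1, 5.6]
grip_width: 0.0479
grasp_force: 63.1
```

```bash
python3 - <<'E'
from h import *
rep();print(bot.get_obs()["ft_torque"])
E
```

```text
t55.8 p [0.6301 0.1306 0.1241] phi 49.8 tilt [ 0.005 -0.003 -1.   ] j6 142.0 j1 11.8 F [ 2.2 -7.1  5.6] grip 0.0479 63.1
[-1.43185283 -0.34423609  0.06477005]
```

The carriage is against the +y stop (7 N reaction, no further travel). Now I'll turn the collar home.

Call:
apply_moves(
  commands=[
    [0,0,0,-0.1],
    [0,0,0,-0.1],
    [0,0,0,-0.1],
    [0,0,0,-0.1],
    [0,0,0,-0.1],
  ],
)

```text
clock: 56.25
eef_pos: [0.6294, 0.131, 0.1241]
tool_rot: [0.765, 0.644, 0.001, 0.002]
ft_force: [0.6, -6.0, 7.3]
grip_width: 0.0482
grasp_force: 63.2
```

Call:
apply_moves(
  commands=[
    [0,0,0,-0.1],
    [0,0,0,-0.1],
    [0,0,0,-0.1],
    [0,0,0,-0.1],
    [0,0,0,-0.1],
  ],
)

```text
clock: 56.67
eef_pos: [0.6286, 0.1309, 0.1241]
tool_rot: [0.573, 0.82, -0.0, 0.002]
ft_force: [-2.2, -7.0, 9.3]
grip_width: 0.0479
grasp_force: 63.3
```

Call:
apply_moves(
  commands=[
    [0,0,0,-0.1],
    [0,0,0,-0.1],
    [0,0,0,-0.1],
    [0,0,0,-0.06],
    [0,0,0,-0.02],
  ],
)

```text
clock: 57.08
eef_pos: [0.6273, 0.1313, 0.124]
tool_rot: [0.402, 0.916, -0.001, -0.0]
ft_force: [-4.5, -4.6, 10.2]
grip_width: 0.0479
grasp_force: 63.6
```

Call:
apply_moves(
  commands=[
    [0,0,0,0],
    [0,0,0,0],
    [0,0,0,0],
    [0,0,0,0],
    [0,0,0,0],
  ],
)

```text
clock: 57.5
eef_pos: [0.6273, 0.1313, 0.124]
tool_rot: [0.403, 0.915, -0.001, 0.0]
ft_force: [-4.2, -5.3, 10.4]
grip_width: 0.0481
grasp_force: 63.6
```

```bash
python3 - <<'E'
from h import *
rep();print(bot.get_obs()["ft_torque"])
E
```

```text
t57.5 p [0.6273 0.1313 0.124 ] phi 132.5 tilt [-0.001 -0.001 -1.   ] j6 59.3 j1 11.8 F [-4.2 -5.3 10.4] grip 0.0481 63.6
[-1.03949813  1.08646842 -0.84683102]
```

Call:
apply_moves(
  commands=[
    [0,0,0,0],
    [0,0,0,0],
    [0,0,0,0],
    [0,0,0,0],
    [0,0,0,0],
  ],
  claw=0,
)

```text
clock: 57.92
eef_pos: [0.6283, 0.1335, 0.1221]
tool_rot: [0.401, 0.916, 0.001, -0.0]
ft_force: [1.0, -0.2, 1.1]
grip_width: 0.0852
grasp_force: 0.0
```

Call:
apply_moves(
  commands=[
    [0,0,-0.5,0],
    [0,0,-1,0],
    [0,0,-1,0],
    [0,0,-1,0],
    [0,0,-0.5,0],
  ],
)

```text
clock: 58.33
eef_pos: [0.6295, 0.1335, 0.2063]
tool_rot: [0.401, 0.916, 0.002, 0.002]
ft_force: [0.4, 0.3, 0.5]
grip_width: 0.0852
grasp_force: 0.0
```

Call:
apply_moves(
  commands=[
    [0,0,0,-0.11],
    [0,0,0,-0.11],
    [0,0,0,-0.11],
    [0,0,0,-0.11],
    [0,0,0,-0.11],
  ],
)

```text
clock: 58.75
eef_pos: [0.6282, 0.1332, 0.2026]
tool_rot: [0.121, 0.993, 0.001, 0.0]
ft_force: [-0.5, 1.1, -0.1]
grip_width: 0.0857
grasp_force: 0.0
```

Call:
apply_moves(
  commands=[
    [0,0,0,-0.11],
    [0,0,0,-0.11],
    [0,1,0,0],
    [0,1,0,0],
    [0,1,0,0],
  ],
)

```text
clock: 59.17
eef_pos: [0.6294, 0.1934, 0.2028]
tool_rot: [0.01, 1.0, 0.001, 0.0]
ft_force: [1.1, 0.5, -0.9]
grip_width: 0.0856
grasp_force: 0.0
```

Call:
apply_moves(
  commands=[
    [0.5,1,0,0],
    [0.5,1,0,0],
    [0.5,1,0,0],
    [0.5,1,0,0],
    [0,0,0,0],
  ],
)

```text
clock: 59.58
eef_pos: [0.5889, 0.2778, 0.2027]
tool_rot: [0.007, 1.0, 0.001, -0.0]
ft_force: [0.1, 0.7, 0.7]
grip_width: 0.0853
grasp_force: 0.0
```

```bash
python3 - <<'E'
from h import *
rep((.5275,.0982,.19),(.5275,.0982,.066))
c=cam("top");cv2.imwrite("pics/t10.png",cv2.resize(c["image"][170:290,140:340],None,fx=4,fy=4,interpolation=cv2.INTER_CUBIC))
for P in((.5352,-.1108),(.5311,-.0059),(.5266,.099)):
    print(lids(c,[proj(c,P+(.08,))],z=.08,th=120))
E
```

```text
t59.6 p [0.5889 0.2778 0.2027] phi 179.2 tilt [-0.     0.003 -1.   ] j6 26.0 j1 25.2 F [0.1 0.7 0.7] grip 0.0853 0.0
  units [ 2.95 -9.02  0.64] roll -0.0
  units [0.  0.  6.2] roll -0.0
[(array([ 0.5336, -0.1114]), array([18.575, 18.775]), (np.float64(4.1), np.float32(1.9), 301), 20.1)]
[(array([ 0.5337, -0.0062]), array([18.575, 19.225]), (np.float64(4.3), np.float32(1.5), 308), 20.1)]
[(array([0.5282, 0.0976]), array([18.775, 18.925]), (np.float64(2.4), np.float32(3.5), 332), 20.2)]
```

View pics/t10.png

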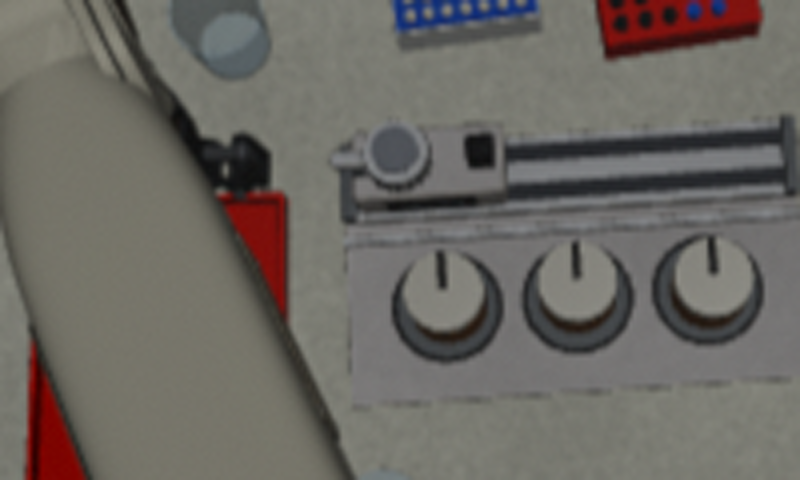

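The carriage is at the +y stop with the lug pointing along the track over the index block at (345,158), and the jars are still in place. Jar C goes to the tray first.

Call:
apply_moves(
  commands=[
    [0.33,-1,0,0],
    [0.33,-1,0,0],
    [0.33,-1,0,0],
    [0.33,-1,0,0],
    [0.33,-1,0,0],
  ],
)

```text
clock: 60.05
eef_pos: [0.5559, 0.1726, 0.2026]
tool_rot: [0.01, 1.0, 0.0, 0.001]
ft_force: [0.1, -0.4, 0.4]
grip_width: 0.0851
grasp_force: 0.0
```

Call:
apply_moves(
  commands=[
    [0.33,-1,0,0],
    [0.33,-1,0,0],
    [0.33,-1,0,0],
    [0.33,-1,0,0],
    [0,0,1,0],
  ],
)

```text
clock: 60.47
eef_pos: [0.5297, 0.0913, 0.1862]
tool_rot: [0.012, 1.0, 0.0, 0.004]
ft_force: [0.0, 1.3, -0.6]
grip_width: 0.0855
grasp_force: 0.0
```

Call:
apply_moves(
  commands=[
    [0,0,1,0],
    [0,0,1,0],
    [0,0,1,0],
    [0,0,1,0],
    [0,0,0.9,0],
  ],
)

```text
clock: 60.88
eef_pos: [0.5283, 0.094, 0.0834]
tool_rot: [0.01, 1.0, 0.0, 0.0]
ft_force: [0.8, -0.6, -0.1]
grip_width: 0.0857
grasp_force: 0.0
```

Call:
apply_moves(
  commands=[
    [0,0,0.6,0],
    [0,0,0.3,0],
    [0,0,0,0],
    [0,0,0,0],
    [0,0,0,0],
  ],
)

```text
clock: 61.3
eef_pos: [0.5293, 0.095, 0.0674]
tool_rot: [0.01, 1.0, 0.001, 0.001]
ft_force: [0.1, 0.1, -0.4]
grip_width: 0.0854
grasp_force: 0.0
```

Call:
apply_moves(
  commands=[
    [0,0,0,0],
    [0,0,0,0],
    [0,0,0,0],
    [0,0,0,0],
    [0,0,0,0],
  ],
  claw=1,
)

```text
clock: 61.72
eef_pos: [0.5294, 0.0955, 0.0678]
tool_rot: [0.009, 1.0, 0.001, 0.002]
ft_force: [-1.2, 0.3, 6.7]
grip_width: 0.0604
grasp_force: 65.4
```

Call:
apply_moves(
  commands=[
    [0,0,0,0],
    [0,0,0,0],
    [0,0,0,0],
    [0,0,0,0],
    [0,0,0,0],
  ],
)

```text
clock: 62.13
eef_pos: [0.5294, 0.0955, 0.0678]
tool_rot: [0.009, 1.0, 0.001, 0.002]
ft_force: [-0.4, -0.3, 7.4]
grip_width: 0.0604
grasp_force: 65.4
```

Call:
apply_moves(
  commands=[
    [0,0,-0.5,0],
    [0,0,-1,0],
    [0,0,-1,0],
    [0,0,-1,0],
    [0,0,-1,0],
  ],
)

```text
clock: 62.55
eef_pos: [0.5273, 0.0948, 0.1571]
tool_rot: [0.009, 1.0, 0.0, -0.0]
ft_force: [0.3, 0.4, -2.7]
grip_width: 0.0607
grasp_force: 65.6
```

```bash
python3 - <<'E'
from h import *
rep((.58,.33,.155))
E
```

```text
t62.5 p [0.5273 0.0948 0.1571] phi 178.9 tilt [-0.001  0.001 -1.   ] j6 11.2 j1 10.2 F [ 0.3  0.4 -2.7] grip 0.0607 65.6
  units [-2.41 11.81  0.1 ] roll 0.0
```

Call:
apply_moves(
  commands=[
    [0,1,0,0],
    [0,1,0,0],
    [-0.2,1,0,0],
    [-0.2,1,0,0],
    [-0.2,1,0,0],
  ],
)

```text
clock: 62.97
eef_pos: [0.5415, 0.1953, 0.1565]
tool_rot: [0.009, 1.0, 0.0, -0.0]
ft_force: [0.6, -0.5, -2.1]
grip_width: 0.0607
grasp_force: 65.7
```

Call:
apply_moves(
  commands=[
    [-0.3,1,0,0],
    [-0.3,1,0,0],
    [-0.3,1,0,0],
    [-0.3,1,0,0],
    [-0.3,1,0,0],
  ],
)

```text
clock: 63.38
eef_pos: [0.5734, 0.2948, 0.1563]
tool_rot: [0.009, 1.0, 0.0, -0.0]
ft_force: [-0.8, -0.4, -1.9]
grip_width: 0.0605
grasp_force: 65.7
```

Call:
apply_moves(
  commands=[
    [-0.3,1,0,0],
    [0,0.8,0,0],
    [0,0,1,0],
    [0,0,1,0],
    [0,0,1,0],
  ],
)

```text
clock: 63.8
eef_pos: [0.5801, 0.3305, 0.0959]
tool_rot: [0.009, 1.0, 0.0, 0.0]
ft_force: [-0.5, 0.6, -2.4]
grip_width: 0.0605
grasp_force: 65.8
```

Call:
apply_moves(
  commands=[
    [0,0,0.8,0],
    [0,0,0.5,0],
    [0,0,0.2,0],
    [0,0,0.1,0],
    [0,0,0,0],
  ],
)

```text
clock: 64.22
eef_pos: [0.5806, 0.3301, 0.0653]
tool_rot: [0.009, 1.0, 0.001, 0.0]
ft_force: [0.0, 1.0, -3.3]
grip_width: 0.0608
grasp_force: 66.0
```

Call:
apply_moves(
  commands=[
    [0,0,0,0],
    [0,0,0,0],
    [0,0,0,0],
    [0,0,0,0],
    [0,0,0,0],
  ],
  claw=0,
)

```text
clock: 64.63
eef_pos: [0.5811, 0.3304, 0.0653]
tool_rot: [0.009, 1.0, 0.001, 0.001]
ft_force: [-0.2, 0.6, -1.8]
grip_width: 0.0856
grasp_force: 0.0
```

Call:
apply_moves(
  commands=[
    [0,0,-0.5,0],
    [0,0,-1,0],
    [0,0,-1,0],
    [0,0,-1,0],
    [0,0,-1,0],
  ],
)

```text
clock: 65.05
eef_pos: [0.5806, 0.3301, 0.1566]
tool_rot: [0.009, 1.0, 0.001, 0.001]
ft_force: [-0.2, -0.2, 0.6]
grip_width: 0.0855
grasp_force: 0.0
```

```bash
python3 - <<'E'
from h import *
c=cam("top")
for P in((.5352,-.1108),(.5311,-.0059)):
    print(lids(c,[proj(c,P+(.08,))],z=.08,th=120))
rep((.5325,-.006,.17),(.5325,-.006,.066))
E
```

```text
[(array([ 0.5336, -0.1114]), array([18.65 , 18.775]), (np.float64(4.2), np.float32(2.2), 303), 20.1)]
[(array([ 0.5338, -0.0063]), array([18.625, 19.275]), (np.float64(4.5), np.float32(1.1), 311), 20.1)]
t65.1 p [0.5827 0.3313 0.1618] phi 178.9 tilt [ 0.008  0.006 -1.   ] j6 30.7 j1 29.6 F [ 1.1 -0.4  4.3] grip 0.0854 0.0
  units [  2.19 -16.91  -0.41] roll -0.0
  units [0.  0.  5.2] roll -0.0
```

Call:
apply_moves(
  commands=[
    [0.4,-1,0,0],
    [0.4,-1,0,0],
    [0.4,-1,0,0],
    [0.4,-1,0,0],
    [0.4,-1,0,0],
  ],
)

```text
clock: 65.52
eef_pos: [0.5384, 0.2301, 0.1552]
tool_rot: [0.009, 1.0, 0.001, 0.001]
ft_force: [0.0, -0.3, 0.7]
grip_width: 0.0858
grasp_force: 0.0
```

Call:
apply_moves(
  commands=[
    [0.1,-1,0,0],
    [0,-1,0,0],
    [0,-1,0,0],
    [0,-1,0,0],
    [0,-1,0,0],
  ],
)

```text
clock: 65.93
eef_pos: [0.535, 0.13, 0.1552]
tool_rot: [0.009, 1.0, 0.001, 0.001]
ft_force: [0.6, -0.4, -0.2]
grip_width: 0.0853
grasp_force: 0.0
```

Call:
apply_moves(
  commands=[
    [0,-1,0,0],
    [0,-1,0,0],
    [0,-1,0,0],
    [0,-1,0,0],
    [0,-1,0,0],
  ],
)

```text
clock: 66.35
eef_pos: [0.5331, 0.0299, 0.1551]
tool_rot: [0.009, 1.0, 0.001, 0.001]
ft_force: [0.5, -0.5, -0.8]
grip_width: 0.0858
grasp_force: 0.0
```

Call:
apply_moves(
  commands=[
    [0,-1,0,0],
    [0,-0.85,0,0],
    [0,0,0,0],
    [0,0,0,0],
    [0,0,1,0],
  ],
)

```text
clock: 66.77
eef_pos: [0.5355, -0.0058, 0.1381]
tool_rot: [0.009, 1.0, 0.001, 0.005]
ft_force: [1.0, -0.8, 0.7]
grip_width: 0.0852
grasp_force: 0.0
```

Call:
apply_moves(
  commands=[
    [0,0,1,0],
    [0,0,1,0],
    [0,0,0.8,0],
    [0,0,0.5,0],
    [0,0,0.2,0],
  ],
)

```text
clock: 67.18
eef_pos: [0.5314, -0.005, 0.0628]
tool_rot: [0.009, 1.0, 0.001, -0.001]
ft_force: [-0.2, 0.1, 0.6]
grip_width: 0.0853
grasp_force: 0.0
```

Call:
apply_moves(
  commands=[
    [0,0,0,0],
    [0,0,0,0],
    [0,0,0,0],
    [0,0,0,0],
    [0,0,0,0],
  ],
  claw=1,
)

```text
clock: 67.6
eef_pos: [0.5336, -0.0058, 0.0655]
tool_rot: [0.009, 1.0, 0.001, 0.002]
ft_force: [0.8, 0.7, 3.3]
grip_width: 0.0608
grasp_force: 65.5
```

Call:
apply_moves(
  commands=[
    [0,0,0,0],
    [0,0,0,0],
    [0,0,0,0],
    [0,0,0,0],
    [0,0,0,0],
  ],
)

```text
clock: 68.02
eef_pos: [0.5336, -0.0058, 0.0655]
tool_rot: [0.009, 1.0, 0.001, 0.002]
ft_force: [-0.0, 1.0, 4.9]
grip_width: 0.0609
grasp_force: 65.6
```

Call:
apply_moves(
  commands=[
    [0,0,-0.5,0],
    [0,0,-1,0],
    [0,0,-1,0],
    [0,0,-1,0],
    [0,0,-1,0],
  ],
)

```text
clock: 68.43
eef_pos: [0.5312, -0.0062, 0.1547]
tool_rot: [0.009, 1.0, 0.001, -0.001]
ft_force: [0.2, -0.5, -3.3]
grip_width: 0.0607
grasp_force: 65.6
```

```bash
python3 - <<'E'
from h import *
rep((.5,.33,.155))
c=cam("top");print(lids(c,[proj(c,(.58,.33,.077))],z=.077,th=110))
E
```

```text
t68.4 p [ 0.5312 -0.0062  0.1547] phi 178.9 tilt [-0.002  0.001 -1.   ] j6 0.4 j1 -0.7 F [ 0.2 -0.5 -3.3] grip 0.0607 65.6
  units [ 1.880e+00  1.678e+01 -1.000e-02] roll -0.0
[(array([0.5851, 0.3315]), array([19.65, 22.2 ]), (np.float64(4.9), np.float32(23.8), 472), 20.0)]
```

Call:
apply_moves(
  commands=[
    [0.11,1,0,0],
    [0.11,1,0,0],
    [0.11,1,0,0],
    [0.11,1,0,0],
    [0.11,1,0,0],
  ],
)

```text
clock: 68.9
eef_pos: [0.5221, 0.0946, 0.1534]
tool_rot: [0.01, 1.0, 0.0, -0.001]
ft_force: [-0.2, 0.2, -2.7]
grip_width: 0.0608
grasp_force: 65.9
```

Call:
apply_moves(
  commands=[
    [0.11,1,0,0],
    [0.11,1,0,0],
    [0.11,1,0,0],
    [0.11,1,0,0],
    [0.11,1,0,0],
  ],
)

```text
clock: 69.32
eef_pos: [0.513, 0.1948, 0.1534]
tool_rot: [0.009, 1.0, 0.0, -0.001]
ft_force: [0.8, 0.4, -3.3]
grip_width: 0.0607
grasp_force: 65.9
```

Call:
apply_moves(
  commands=[
    [0.11,1,0,0],
    [0.11,1,0,0],
    [0.11,1,0,0],
    [0.11,1,0,0],
    [0.11,1,0,0],
  ],
)

```text
clock: 69.73
eef_pos: [0.5039, 0.2948, 0.1534]
tool_rot: [0.009, 1.0, -0.0, -0.001]
ft_force: [-0.4, 0.6, -2.4]
grip_width: 0.0609
grasp_force: 65.9
```

Call:
apply_moves(
  commands=[
    [0.11,1,0,0],
    [0.1,0.8,0,0],
    [0,0,1,0],
    [0,0,1,0],
    [0,0,1,0],
  ],
)

```text
clock: 70.15
eef_pos: [0.501, 0.3309, 0.0935]
tool_rot: [0.009, 1.0, 0.0, 0.0]
ft_force: [0.1, 0.1, -2.4]
grip_width: 0.061
grasp_force: 66.1
```

Call:
apply_moves(
  commands=[
    [0,0,0.8,0],
    [0,0,0.5,0],
    [0,0,0.2,0],
    [0,0,0.1,0],
    [0,0,0,0],
  ],
)

```text
clock: 70.57
eef_pos: [0.5012, 0.3304, 0.0631]
tool_rot: [0.009, 1.0, 0.0, 0.0]
ft_force: [0.4, -0.5, -2.8]
grip_width: 0.0611
grasp_force: 66.1
```

Call:
apply_moves(
  commands=[
    [0,0,0,0],
    [0,0,0,0],
    [0,0,0,0],
    [0,0,0,0],
    [0,0,0,0],
  ],
  claw=0,
)

```text
clock: 70.98
eef_pos: [0.5019, 0.3309, 0.0632]
tool_rot: [0.009, 1.0, 0.001, 0.001]
ft_force: [-0.2, -0.9, 0.6]
grip_width: 0.0853
grasp_force: 0.0
```

Call:
apply_moves(
  commands=[
    [0,0,-0.5,0],
    [0,0,-1,0],
    [0,0,-1,0],
    [0,0,-1,0],
    [0,0,-1,0],
  ],
)

```text
clock: 71.4
eef_pos: [0.5014, 0.3306, 0.1544]
tool_rot: [0.009, 1.0, 0.001, 0.001]
ft_force: [-0.8, -0.2, 0.4]
grip_width: 0.0851
grasp_force: 0.0
```

```bash
python3 - <<'E'
from h import *
c=cam("top")
print(lids(c,[proj(c,(.5352,-.1108,.08))],z=.08,th=120))
rep((.5345,-.111,.16))
E
```

```text
[(array([ 0.5336, -0.1114]), array([18.725, 18.85 ]), (np.float64(4.7), np.float32(2.2), 298), 20.1)]
t71.5 p [0.5035 0.3319 0.1593] phi 178.9 tilt [ 0.008  0.006 -1.   ] j6 34.4 j1 33.4 F [1.  0.2 2.4] grip 0.0852 0.0
  units [ -1.96 -22.11  -0.04] roll -0.0
```

Call:
apply_moves(
  commands=[
    [-0.09,-1,0,0],
    [-0.09,-1,0,0],
    [-0.09,-1,0,0],
    [-0.09,-1,0,0],
    [-0.09,-1,0,0],
  ],
)

```text
clock: 71.87
eef_pos: [0.5086, 0.2296, 0.1532]
tool_rot: [0.009, 1.0, 0.001, 0.001]
ft_force: [-1.0, -0.8, -0.0]
grip_width: 0.0857
grasp_force: 0.0
```

Call:
apply_moves(
  commands=[
    [-0.09,-1,0,0],
    [-0.09,-1,0,0],
    [-0.09,-1,0,0],
    [-0.09,-1,0,0],
    [-0.09,-1,0,0],
  ],
)

```text
clock: 72.28
eef_pos: [0.5158, 0.1293, 0.1531]
tool_rot: [0.009, 1.0, 0.001, 0.001]
ft_force: [0.9, 0.1, 0.8]
grip_width: 0.0856
grasp_force: 0.0
```

Call:
apply_moves(
  commands=[
    [-0.09,-1,0,0],
    [-0.09,-1,0,0],
    [-0.09,-1,0,0],
    [-0.09,-1,0,0],
    [-0.09,-1,0,0],
  ],
)

```text
clock: 72.7
eef_pos: [0.523, 0.0291, 0.153]
tool_rot: [0.009, 1.0, 0.001, 0.001]
ft_force: [0.0, -1.0, -0.5]
grip_width: 0.0855
grasp_force: 0.0
```

Call:
apply_moves(
  commands=[
    [-0.1,-1,0,0],
    [-0.1,-1,0,0],
    [-0.1,-1,0,0],
    [-0.1,-1,0,0],
    [-0.1,-1,0,0],
  ],
)

```text
clock: 73.12
eef_pos: [0.5311, -0.0711, 0.1528]
tool_rot: [0.009, 1.0, 0.001, 0.001]
ft_force: [1.0, 0.6, 0.4]
grip_width: 0.0854
grasp_force: 0.0
```

Call:
apply_moves(
  commands=[
    [-0.1,-1,0,0],
    [-0.1,-1,0,0],
    [0,-0.05,0,0],
    [0,0,0,0],
    [0,0,1,0],
  ],
)

```text
clock: 73.53
eef_pos: [0.5371, -0.1115, 0.136]
tool_rot: [0.009, 1.0, 0.0, 0.005]
ft_force: [0.3, -0.6, -0.3]
grip_width: 0.0855
grasp_force: 0.0
```

Call:
apply_moves(
  commands=[
    [0,0,1,0],
    [0,0,1,0],
    [0,0,0.8,0],
    [0,0,0.4,0],
    [0,0,0.2,0],
  ],
)

```text
clock: 73.95
eef_pos: [0.5333, -0.1099, 0.063]
tool_rot: [0.009, 1.0, 0.001, -0.001]
ft_force: [0.0, 1.3, 0.6]
grip_width: 0.0852
grasp_force: 0.0
```

Call:
apply_moves(
  commands=[
    [0,0,0,0],
    [0,0,0,0],
    [0,0,0,0],
    [0,0,0,0],
    [0,0,0,0],
  ],
  claw=1,
)

```text
clock: 74.37
eef_pos: [0.5354, -0.1111, 0.0655]
tool_rot: [0.009, 1.0, 0.001, 0.002]
ft_force: [-0.4, 0.6, 3.7]
grip_width: 0.0607
grasp_force: 65.2
```

Call:
apply_moves(
  commands=[
    [0,0,0,0],
    [0,0,0,0],
    [0,0,0,0],
    [0,0,0,0],
    [0,0,0,0],
  ],
)

```text
clock: 74.78
eef_pos: [0.5354, -0.1111, 0.0655]
tool_rot: [0.009, 1.0, 0.001, 0.002]
ft_force: [-0.0, 1.5, 5.7]
grip_width: 0.061
grasp_force: 65.3
```

Call:
apply_moves(
  commands=[
    [0,0,-0.5,0],
    [0,0,-1,0],
    [0,0,-1,0],
    [0,0,-1,0],
    [0,0,-1,0],
  ],
)

```text
clock: 75.2
eef_pos: [0.5333, -0.1111, 0.1549]
tool_rot: [0.009, 1.0, 0.001, -0.0]
ft_force: [0.8, 0.1, -1.6]
grip_width: 0.0605
grasp_force: 65.3
```

```bash
python3 - <<'E'
from h import *
rep((.42,.33,.155))
c=cam("top")
for P in((.58,.33,.077),(.5,.33,.077)):print(lids(c,[proj(c,P)],z=.077,th=110))
E
```

```text
t75.2 p [ 0.5333 -0.1111  0.1549] phi 178.9 tilt [-0.001  0.002 -1.   ] j6 -10.7 j1 -11.8 F [ 0.8  0.1 -1.6] grip 0.0605 65.3
  units [ 6.080e+00  2.195e+01 -1.000e-02] roll -0.0
[(array([0.585 , 0.3316]), array([19.65 , 22.225]), (np.float64(5.2), np.float32(25.2), 467), 20.0)]
[(array([0.5018, 0.3317]), array([18.75, 19.7 ]), (np.float64(0.1), np.float32(0.8), 377), 20.2)]
```

Call:
apply_moves(
  commands=[
    [0.28,1,0,0],
    [0.28,1,0,0],
    [0.28,1,0,0],
    [0.28,1,0,0],
    [0.28,1,0,0],
  ],
)

```text
clock: 75.67
eef_pos: [0.507, -0.01, 0.1538]
tool_rot: [0.01, 1.0, 0.001, -0.0]
ft_force: [-0.2, 0.0, -1.4]
grip_width: 0.0611
grasp_force: 65.4
```

Call:
apply_moves(
  commands=[
    [0.28,1,0,0],
    [0.28,1,0,0],
    [0.28,1,0,0],
    [0.28,1,0,0],
    [0.28,1,0,0],
  ],
)

```text
clock: 76.08
eef_pos: [0.4809, 0.0906, 0.154]
tool_rot: [0.009, 1.0, 0.0, -0.0]
ft_force: [0.8, 1.0, -1.4]
grip_width: 0.0602
grasp_force: 65.4
```

Call:
apply_moves(
  commands=[
    [0.28,1,0,0],
    [0.28,1,0,0],
    [0.28,1,0,0],
    [0.28,1,0,0],
    [0.28,1,0,0],
  ],
)

```text
clock: 76.5
eef_pos: [0.4548, 0.1909, 0.1541]
tool_rot: [0.009, 1.0, 0.0, -0.0]
ft_force: [1.4, -0.2, -1.7]
grip_width: 0.0608
grasp_force: 65.4
```

Call:
apply_moves(
  commands=[
    [0.28,1,0,0],
    [0.28,1,0,0],
    [0.28,1,0,0],
    [0.28,1,0,0],
    [0.28,1,0,0],
  ],
)

```text
clock: 76.92
eef_pos: [0.4288, 0.2914, 0.1541]
tool_rot: [0.009, 1.0, 0.0, -0.0]
ft_force: [-0.2, -0.5, -1.9]
grip_width: 0.0606
grasp_force: 65.4
```

Call:
apply_moves(
  commands=[
    [0.28,1,0,0],
    [0.2,0.95,0,0],
    [0,0,0,0],
    [0,0,1,0],
    [0,0,1,0],
  ],
)

```text
clock: 77.33
eef_pos: [0.4214, 0.3307, 0.1151]
tool_rot: [0.009, 1.0, 0.001, 0.002]
ft_force: [0.4, 0.2, -1.7]
grip_width: 0.0608
grasp_force: 65.6
```

```bash
python3 - <<'E'
from h import *
rep((.42,.33,.0625))
E
```

```text
t77.3 p [0.4214 0.3307 0.1151] phi 179.0 tilt [ 0.003  0.003 -1.   ] j6 39.1 j1 38.1 F [ 0.4  0.2 -1.7] grip 0.0608 65.6
  units [ 0.07 -0.04  2.63] roll -0.0
```

Call:
apply_moves(
  commands=[
    [0,0,1,0],
    [0,0,0.8,0],
    [0,0,0.5,0],
    [0,0,0.2,0],
    [0,0,0.1,0],
  ],
)

```text
clock: 77.75
eef_pos: [0.4197, 0.3287, 0.0626]
tool_rot: [0.01, 1.0, -0.001, -0.001]
ft_force: [-6.5, -4.8, 13.9]
grip_width: 0.0604
grasp_force: 66.2
```

Call:
apply_moves(
  commands=[
    [0,0,0,0],
    [0,0,0,0],
    [0,0,0,0],
    [0,0,0,0],
    [0,0,0,0],
  ],
  claw=0,
)

```text
clock: 78.17
eef_pos: [0.4213, 0.3305, 0.0632]
tool_rot: [0.009, 1.0, 0.001, 0.001]
ft_force: [0.4, 0.4, 0.1]
grip_width: 0.0856
grasp_force: 0.0
```

Call:
apply_moves(
  commands=[
    [0,0,-0.5,0],
    [0,0,-1,0],
    [0,0,-1,0],
    [0,0,-1,0],
    [0,0,-1,0],
  ],
)

```text
clock: 78.58
eef_pos: [0.4208, 0.3301, 0.1544]
tool_rot: [0.009, 1.0, 0.001, 0.001]
ft_force: [0.8, 0.5, 0.5]
grip_width: 0.0853
grasp_force: 0.0
```

Call:
apply_moves(
  commands=[
    [0,0,-1,0],
    [0,0,-1,0],
    [0,-1,-1,0],
    [0,-1,-1,0],
    [0,-1,0,0],
  ],
)

```text
clock: 79.0
eef_pos: [0.4213, 0.2708, 0.2377]
tool_rot: [0.009, 1.0, 0.003, 0.004]
ft_force: [0.6, 0.6, -0.4]
grip_width: 0.0852
grasp_force: 0.0
```

Call:
apply_moves(
  commands=[
    [0,-1,0,0],
    [0,-1,0,0],
    [0,-1,0,0],
    [0,-1,0,0],
    [0,-1,0,0],
  ],
)

```text
clock: 79.42
eef_pos: [0.4176, 0.1691, 0.2334]
tool_rot: [0.009, 1.0, 0.001, 0.001]
ft_force: [0.1, -0.0, -1.2]
grip_width: 0.086
grasp_force: 0.0
```

Call:
apply_moves(
  commands=[
    [0,-1,0,0],
    [0,-1,0,0],
    [0,-1,0,0],
    [0,-1,0,0],
    [0,0,0,0],
  ],
)

```text
clock: 79.83
eef_pos: [0.4159, 0.0875, 0.2332]
tool_rot: [0.011, 1.0, 0.0, 0.001]
ft_force: [-0.3, 0.4, 0.8]
grip_width: 0.0853
grasp_force: 0.0
```

```bash
python3 - <<'E'
from h import *
c=cam("top");s=cam("side");rep()
for P in((.58,.33,.077),(.5,.33,.077),(.42,.33,.077)):print(lids(c,[proj(c,P)],z=.077,th=110))
cv2.imwrite("pics/t12.png",cv2.resize(np.hstack([c["image"][150:310,130:330],s["image"][110:270,200:400]]),None,fx=2,fy=2,interpolation=cv2.INTER_CUBIC))
E
```

```text
t79.9 p [0.4164 0.0897 0.2331] phi 178.8 tilt [ 0.002  0.002 -1.   ] j6 13.3 j1 12.1 F [ 0.  -0.3 -0. ] grip 0.0852 0.0
[(array([0.5851, 0.3314]), array([19.825, 22.125]), (np.float64(3.0), np.float32(23.5), 480), 20.0)]
[(array([0.5019, 0.3318]), array([18.725, 19.675]), (np.float64(-0.1), np.float32(0.9), 379), 20.2)]
[(array([0.4185, 0.3298]), array([19.05, 20.2 ]), (np.float64(2.2), np.float32(3.6), 377), 20.4)]
```

View pics/t12.png

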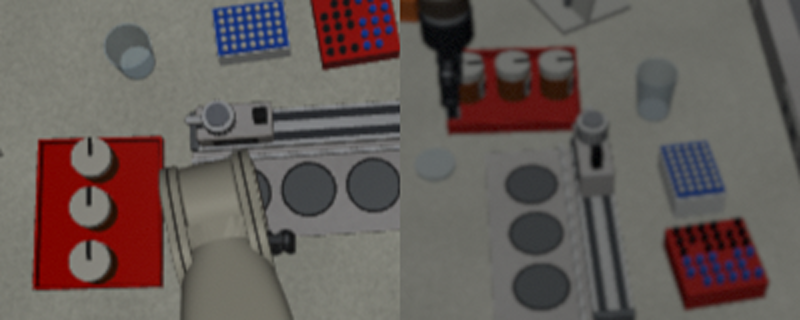

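All three jars stand upright inside the red tray, at (93,158), (92,207) and (92,260) in the left panel. The carriage is at the +y stop with the collar locked, and the gripper is clear. I'm handing the job in.

```bash
python3 -c "
from workcell import bot
print(bot.job_done())"
```

```text
the job is handed in; nothing more can be done
None
```

The job is handed in, with no verdict shown: by the last pictures all three jars stand upright in the red tray and the carriage is at its +y stop with the collar turned home, though a wrong-way move early on swung the arm to its reach limit (80 N wrist-force spike, no bystander visibly moved).

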